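# Load the tag drilling jig

## Robot

A 7-joint arm with a two-finger parallel gripper is mounted at the origin on a cart in front of the work surface, level with it; the furniture and walls round the work are solid. World frame = base frame: x ahead of the robot, y to its left, z up, the work surface at z = 0. Lengths are in m, angles in rad, forces in N, time in s.
With the tool pointing down it reaches from about 0.4 to 0.85 m from the base axis. Payload 4.4 kg.
Tool frame: the origin (TCP) lies midway between the tips of the shut fingers; the grasp point (between the pads) lies 19 mm behind it; z points along the fingers, x is the direction in which the jaws open and shut, and the axes are right-handed (so a half turn about z gives the same grasp; the last joint's range is limited). The gripper opens to 94 mm and grips with 3 to 60 N. Pads are 16 mm wide; open, the fingers measure 119 mm over their backs; the gripper's body (75 mm by 177 mm) begins 78 mm behind the grasp point.
Start: joints at [1.256, 0.628, 0.038, 1.517, -0.027, 0.996, -0.02], TCP at [0.16, -0.63, 0.205] pointing down, gripper open.
Joint ranges: [-3.06, 3.06], [-0.37, 2.12], [-1.25, 1.32], [0.18, 2.47], [-1.1, 4.24], [0.23, 1.98], [-2.94, 2.94]. Speed limits (rad/s): [2.57, 2.57, 3.14, 3.14, 3.14, 3.14, 3.14].

## Interface

Orientations are given as [roll, pitch, yaw] about the fixed x, y, z axes, in that order (R = Rz(yaw) Ry(pitch) Rx(roll)).
In Python, from workcell import r gives the robot as it stands.
- The arm moves only by the tool apply_moves, never from a script. Its argument "plan" is a list of rows, each an object of numbers: "tx", "ty", "tz": the shift along the world's x, y, z in cm; "twist": the turn about the world's z in rad; "hand": the opening, from 0 (shut) to 1 (fully open). A call has exactly 8 rows; each row shifts and turns the commanded pose from where the row before left it; what a row does not reach is not made up. A row lasts 1/8 s, in which the tool goes at most 62.5 mm and 10.7 degrees, less where a joint would pass 70% of its speed; a pose out of reach is approached as far as the arm can. A call is refused whole if a number of a shift passes 6.25 or a number of a turn 0.188, either way. A call with a gripper value outside its range is refused whole. The fingers move at their own pace and stop on an object; the grip force is fixed at half the most. Time passes only in rows, so rows that do not move let the fingers close, or fill a call up. It gives the time, the measured TCP pose, the force and the opening at its end, in the units of the state.
- r.observe(): the state, without advancing time (a new reading comes with each control period).
- r.grab_frame(name): name is "scene" or "top"; returns a dict with "color" (384x512x3 uint8, blue, green, red), "z_map" (384x512 float32, m along the optical axis (not along the pixel's ray), 0 where there is no reading), "fx", "fy", "cx", "cy" (pixels), "R" (3x3) and "t" (3): a world point X has camera coordinates R X + t. Camera axes: x right, y down, z forward; pixel columns grow to the right and rows downward; lengths in m; the calibration is good to about 2 mm. A picture is of the moment at which its call begins.
- r.sign_off(): hands the job in, once; it reports no verdict.
The state is a dict: "time_s": time; "q": joint angles; "joint_vel": joint speeds; "effort": joint torques, N m; "position": TCP position; "tool_rot": TCP orientation; "wrist_force": force on the tool from outside, world axes, zero at the start; "ft_torque": the same for the moment, N m; "grip_width": finger opening in m.
Only numpy, scipy, OpenCV 4.12 (cv2) and the standard library are available. Lean on these libraries where they do the work, as an engineer would, in place of code of your own. Each camera call takes 0.05 s, during which the arm holds its last target.

## Task

Set up the drilling jig: swing its two clamps out of the way and push every tag slide on the bench, nose first and red tab outwards, into a lane of its own until it clicks past the sprung ball and sits fully home against the stop. Then put the blue drill template on over them, with its two holes down over the locating pins and lying flat, and last of all swing both clamps fully in over the template. Leave the salve tin and the bur stand where they are.

Things in the scene. Friction and masses are not known exactly. Their poses are not given: they have to be found in the camera images.
- jig: Drilling jig, fixed on the bench, 135 (its x) x 150 (y) x 28 mm, origin at the centre of its underside. Four open-topped lanes 35.5 mm apart run along +x, 27.5 mm wide between 8 mm walls 16 mm high (tops 28 mm above the bench). Walls begin, with round ends, at x = -52.5 and end on the stop bar at x = +20.5. The bare base, 12 mm thick, reaches to x = -67.5.
- lane_1 (a point): Lane 1, on the jig's -y side (2, 3, 4 follow towards +y). Point on the lane floor, 12 mm above the bench, where the origin of a slide lies when it is home, nose on the stop 40 mm ahead. x axis = direction of pushing in, z up. A slide just outside the walls has its origin 73 mm or more behind this point.
- lane_2 (a point): The same point of lane 2. In every lane a spring-loaded steel ball stands 3 mm out of the +y wall, 10 mm ahead of this point and 6 mm above the floor: the nose meets it about 30 mm before home. Pushing past takes about 4 to 8 N; the ball drops into the slide's notch with a click over the last 3 mm.
- lane_3 (a point): The same point of lane 3. Home position and pushing direction as for lane 1.
- lane_4 (a point): The same point of lane 4, on the jig's +y side.
- pin_a (a point): Foot of the locating pin on the jig's +y side, on the stop bar 28 mm above the bench, which is the level where the template's underside rests. Steel pin 8 mm thick, 14 mm high, domed tip. Axes as the jig's.
- pin_b (a point): Foot of the other, equal locating pin (jig's -y side), 120 mm from pin_a.
- slide_1: Tag slide, up to four (None if absent): aluminium bar 80 (its x) x 26 (y) x 12 mm, 0.12 kg, brass tag blank on top; origin at the centre of the bar's underside, z up. Nose with rounded corners at x = +40. A red upright tab (see its point) stands on the back end at x = -40 to -30. A notch in the +y side, 8 wide, 4 deep, centred at x = +10, takes the ball.
- slide_2: Tag slide, up to four (None if absent): aluminium bar 80 (its x) x 26 (y) x 12 mm, 0.12 kg, brass tag blank on top; origin at the centre of the bar's underside, z up. Nose with rounded corners at x = +40. A red upright tab (see its point) stands on the back end at x = -40 to -30. A notch in the +y side, 8 wide, 4 deep, centred at x = +10, takes the ball.
- slide_3: Tag slide, up to four (None if absent): aluminium bar 80 (its x) x 26 (y) x 12 mm, 0.12 kg, brass tag blank on top; origin at the centre of the bar's underside, z up. Nose with rounded corners at x = +40. A red upright tab (see its point) stands on the back end at x = -40 to -30. A notch in the +y side, 8 wide, 4 deep, centred at x = +10, takes the ball.
- slide_4: Tag slide, up to four (None if absent): aluminium bar 80 (its x) x 26 (y) x 12 mm, 0.12 kg, brass tag blank on top; origin at the centre of the bar's underside, z up. Nose with rounded corners at x = +40. A red upright tab (see its point) stands on the back end at x = -40 to -30. A notch in the +y side, 8 wide, 4 deep, centred at x = +10, takes the ball.
- slide_1_tab (a point): Middle of slide 1's red tab, 35 mm behind the slide's origin and 30 mm above its underside; axes as the slide's. The tab is 10 mm thick along x and 20 mm wide along y and reaches from the bar's top (12 mm) to 42 mm above the underside: grip it front and back, across its 10 mm, with the fingertips 18 mm or more above the underside to clear the lane walls (16 mm high).
- slide_2_tab (a point): Middle of slide 2's red tab, 35 mm behind the slide's origin and 30 mm above its underside; axes as the slide's. The tab is 10 mm thick along x and 20 mm wide along y and reaches from the bar's top (12 mm) to 42 mm above the underside: grip it front and back, across its 10 mm, with the fingertips 18 mm or more above the underside to clear the lane walls (16 mm high).
- slide_3_tab (a point): Middle of slide 3's red tab, 35 mm behind the slide's origin and 30 mm above its underside; axes as the slide's. The tab is 10 mm thick along x and 20 mm wide along y and reaches from the bar's top (12 mm) to 42 mm above the underside: grip it front and back, across its 10 mm, with the fingertips 18 mm or more above the underside to clear the lane walls (16 mm high).
- slide_4_tab (a point): Middle of slide 4's red tab, 35 mm behind the slide's origin and 30 mm above its underside; axes as the slide's. The tab is 10 mm thick along x and 20 mm wide along y and reaches from the bar's top (12 mm) to 42 mm above the underside: grip it front and back, across its 10 mm, with the fingertips 18 mm or more above the underside to clear the lane walls (16 mm high).
- template: Drill template: blue plate 76 (its x) x 150 (y) x 6 mm, 0.22 kg, with windows and brass bushes; origin at the centre of its underside. A black upright handle bar, 8 mm thick along x and 44 long along y, stands at x = -10, its top 36 mm above the underside: grip it across the 8 mm. On the jig its axes point as the jig's and its origin is at jig x = +2.5, y = 0, z = 28 mm.
- hole_a (a point): Centre, at the underside, of the template's round locating hole (10.5 mm), at template x = +28, y = +60 mm; it goes over pin_a.
- hole_b (a point): Centre, at the underside, of the template's slotted locating hole (10.5 along x, 14 along y), at template x = +28, y = -60 mm; it goes over pin_b.
- clamp_a (a joint): Swing clamp behind the stop bar: arm turning about an upright axis at jig x = +54.5, y = +22, its underside 36 mm above the bench, 2 mm over a seated template. 0 = parked, arm along the jig's +y, clear of the template; grows anticlockwise from above to 1.57 = fully in, arm along the jig's -x over the template. Stays where it is left (about 3 N at the knob).
- clamp_b (a joint): The mirrored clamp, axis at jig x = +54.5, y = -22. 0 = parked, arm along the jig's -y; grows clockwise seen from above to 1.57 = fully in, arm along the jig's -x over the template.
- clamp_a_knob (a point): Middle of clamp a's black upright knob, a round post 12 mm thick from 44 to 70 mm above the bench, 32 mm from the clamp's axis; this point is 58 mm above the bench. The two knobs stand 44 mm apart when both clamps are in.
- clamp_b_knob (a point): Middle of clamp b's knob, equal to clamp a's.
- salve_tin: Bystander: round screw tin with white cap, 64 mm wide, 56 mm high; origin at the centre of its underside.
- bur_block: Bystander: white bur stand 24x44x38 mm; origin at the centre of its underside.

How it is judged:
On the way, in this order (a step that is already met when the one before it is completed fails the run):
1. every slide on the bench is home in a lane, clicked in (((x of slide_1_tab in the frame of lane_1 between -0.0375 and -0.032 m and y of slide_1_tab in the frame of lane_1 between -0.003 and 0.003 m and z of slide_1_tab in the frame of lane_1 between 0.027 and 0.033 m and angle between slide_1's own z axis and vertical below 0.06 rad) or (x of slide_1_tab in the frame of lane_2 between -0.0375 and -0.032 m and y of slide_1_tab in the frame of lane_2 between -0.003 and 0.003 m and z of slide_1_tab in the frame of lane_2 between 0.027 and 0.033 m and angle between slide_1's own z axis and vertical below 0.06 rad) or (x of slide_1_tab in the frame of lane_3 between -0.0375 and -0.032 m and y of slide_1_tab in the frame of lane_3 between -0.003 and 0.003 m and z of slide_1_tab in the frame of lane_3 between 0.027 and 0.033 m and angle between slide_1's own z axis and vertical below 0.06 rad) or (x of slide_1_tab in the frame of lane_4 between -0.0375 and -0.032 m and y of slide_1_tab in the frame of lane_4 between -0.003 and 0.003 m and z of slide_1_tab in the frame of lane_4 between 0.027 and 0.033 m and angle between slide_1's own z axis and vertical below 0.06 rad)) and ((x of slide_2_tab in the frame of lane_1 between -0.0375 and -0.032 m and y of slide_2_tab in the frame of lane_1 between -0.003 and 0.003 m and z of slide_2_tab in the frame of lane_1 between 0.027 and 0.033 m and angle between slide_2's own z axis and vertical below 0.06 rad) or (x of slide_2_tab in the frame of lane_2 between -0.0375 and -0.032 m and y of slide_2_tab in the frame of lane_2 between -0.003 and 0.003 m and z of slide_2_tab in the frame of lane_2 between 0.027 and 0.033 m and angle between slide_2's own z axis and vertical below 0.06 rad) or (x of slide_2_tab in the frame of lane_3 between -0.0375 and -0.032 m and y of slide_2_tab in the frame of lane_3 between -0.003 and 0.003 m and z of slide_2_tab in the frame of lane_3 between 0.027 and 0.033 m and angle between slide_2's own z axis and vertical below 0.06 rad) or (x of slide_2_tab in the frame of lane_4 between -0.0375 and -0.032 m and y of slide_2_tab in the frame of lane_4 between -0.003 and 0.003 m and z of slide_2_tab in the frame of lane_4 between 0.027 and 0.033 m and angle between slide_2's own z axis and vertical below 0.06 rad)) and ((x of slide_3_tab in the frame of lane_1 between -0.0375 and -0.032 m and y of slide_3_tab in the frame of lane_1 between -0.003 and 0.003 m and z of slide_3_tab in the frame of lane_1 between 0.027 and 0.033 m and angle between slide_3's own z axis and vertical below 0.06 rad) or (x of slide_3_tab in the frame of lane_2 between -0.0375 and -0.032 m and y of slide_3_tab in the frame of lane_2 between -0.003 and 0.003 m and z of slide_3_tab in the frame of lane_2 between 0.027 and 0.033 m and angle between slide_3's own z axis and vertical below 0.06 rad) or (x of slide_3_tab in the frame of lane_3 between -0.0375 and -0.032 m and y of slide_3_tab in the frame of lane_3 between -0.003 and 0.003 m and z of slide_3_tab in the frame of lane_3 between 0.027 and 0.033 m and angle between slide_3's own z axis and vertical below 0.06 rad) or (x of slide_3_tab in the frame of lane_4 between -0.0375 and -0.032 m and y of slide_3_tab in the frame of lane_4 between -0.003 and 0.003 m and z of slide_3_tab in the frame of lane_4 between 0.027 and 0.033 m and angle between slide_3's own z axis and vertical below 0.06 rad)) and ((x of slide_4_tab in the frame of lane_1 between -0.0375 and -0.032 m and y of slide_4_tab in the frame of lane_1 between -0.003 and 0.003 m and z of slide_4_tab in the frame of lane_1 between 0.027 and 0.033 m and angle between slide_4's own z axis and vertical below 0.06 rad) or (x of slide_4_tab in the frame of lane_2 between -0.0375 and -0.032 m and y of slide_4_tab in the frame of lane_2 between -0.003 and 0.003 m and z of slide_4_tab in the frame of lane_2 between 0.027 and 0.033 m and angle between slide_4's own z axis and vertical below 0.06 rad) or (x of slide_4_tab in the frame of lane_3 between -0.0375 and -0.032 m and y of slide_4_tab in the frame of lane_3 between -0.003 and 0.003 m and z of slide_4_tab in the frame of lane_3 between 0.027 and 0.033 m and angle between slide_4's own z axis and vertical below 0.06 rad) or (x of slide_4_tab in the frame of lane_4 between -0.0375 and -0.032 m and y of slide_4_tab in the frame of lane_4 between -0.003 and 0.003 m and z of slide_4_tab in the frame of lane_4 between 0.027 and 0.033 m and angle between slide_4's own z axis and vertical below 0.06 rad))), for 0.2 s.
2. then the template lies flat on the jig with both holes over the pins (horizontal distance between hole_a and pin_a below 0.003 m and z of hole_a in the frame of pin_a between -0.003 and 0.002 m and horizontal distance between hole_b and pin_b below 0.003 m and z of hole_b in the frame of pin_b between -0.003 and 0.002 m and angle between template's own z axis and vertical below 0.04 rad), for 0.2 s.
3. then both clamps are swung in over the template (value of joint each of clamp_a, clamp_b above 1.35 rad), for 0.2 s.
At the end, for the whole second after the job is handed in: Every slide present is in its own lane, tab outwards, flat, within 2.5 mm of home (ball in the notch) and 3 mm sideways; template holes within 3 mm of their pins, plate within 2 mm of its seat and level to 0.04 rad; clamps at 1.35 rad or more; all at rest (all of step 1 and all of step 2 and all of step 3 and linear speed of each of template, slide_1, slide_2, slide_3, slide_4 below 0.02 m/s); the robot touches nothing.
It fails at once if the salve tin is pushed more than 3 cm from its place (distance of salve_tin from where it was at the start of the episode above 0.03 m).
It fails at once if the bur block is pushed more than 3 cm from its place (distance of bur_block from where it was at the start of the episode above 0.03 m).
Of slide_1, slide_2, slide_3, slide_4 only 2 to 4 are there at a start; the rules pass over those that are not, and their reading is None.
At some moment in a run one of slide_1, slide_2, slide_3, slide_4, template may be knocked a few centimetres aside while the robot is not near it.
Once in a run the grip may slacken for a moment while it holds something.
It also fails if it takes over 210 s, if anything falls off the work surface, if the arm or the gripper's body presses on something with over 40 N, if the wrist force passes 120 N, or if a joint passes its speed limit or range.

## Working session

There is one attempt and no reset: what is moved stays moved. The work goes in short steps, Python scripts to look and compute and a tool call to move; the robot and the scene stay as the last step left them, time stands still between calls to the robot, and variables do not carry over. Pictures are saved under pics/ and viewed, and the job is handed in when it is done.

Besides the shell and the picture viewer there is one more tool, called after "Emit:" as name(argument=value, ...) on one line, values as JSON. apply_moves: Moves the arm, as the interface text tells. Its arguments: {"type":"object","properties":{"plan":{"type":"array"}},"required":["plan"]}

```bash
mkdir -p pics; ls; cat > h.py <<'E'
import numpy as np, cv2
from workcell import r
def grab(n,save=None):
    f=r.grab_frame(n)
    if save: cv2.imwrite('pics/'+save,f['color'])
    return f
def cloud(f):
    z=f['z_map']; v,u=np.indices(z.shape)
    P=np.stack([(u-f['cx'])/f['fx']*z,(v-f['cy'])/f['fy']*z,z],-1)
    R=np.array(f['R']);t=np.array(f['t'])
    W=(P-t)@R
    W[z==0]=np.nan
    return W
def pix(f,X):
    c=np.array(f['R'])@np.array(X)+np.array(f['t'])
    return f['fx']*c[0]/c[2]+f['cx'],f['fy']*c[1]/c[2]+f['cy']
E
python3 - <<'E'
from h import *
s=r.observe(); print(s)
for n in('scene','top'):
    f=grab(n,n+'0.png'); print(n,f['fx'],f['R'],f['t'])
    np.savez(n+'0.npz',**{k:np.array(v) for k,v in f.items()})
E
```

```text
pics
{'time_s': 0.0, 'q': array([ 1.25617881,  0.62929931,  0.03843234,  1.51835035, -0.02702475,
        0.99630122, -0.02      ]), 'joint_vel': array([-8.26298266e-04,  1.13734853e-04, -4.18372009e-04,  7.82792613e-04,
       -6.10209888e-04, -3.14061024e-05, -2.66903641e-03]), 'effort': array([ 3.58570041e-04, -5.49722207e+01,  1.14363022e+00, -1.86627817e+01,
       -5.22412523e-02,  2.37710460e-02,  1.93890705e-04]), 'position': array([ 0.15994676, -0.62933314,  0.20458993]), 'tool_rot': array([-3.14158777e+00,  1.84095368e-03, -1.32198410e+00]), 'wrist_force': array([-0.54527422, -0.63249012, -0.37538562]), 'ft_torque': array([ 0.03540086, -0.03964418, -0.02296368]), 'grip_width': 0.09363436608234238}
scene 400.8584401267722 [[-0.49436992 -0.86917525 -0.01152267]
 [-0.59254805  0.34666923 -0.72712258]
 [ 0.63599151 -0.3526398  -0.68641094]] [0.47079755 0.26227596 0.68482142]
top 464.41452419749646 [[-0.01775213 -0.99973781 -0.01446268]
 [-0.98634262  0.01987958 -0.16350244]
 [ 0.16374708  0.01136264 -0.98643691]] [0.28383212 0.49466659 1.01453583]
```

View pics/scene0.png

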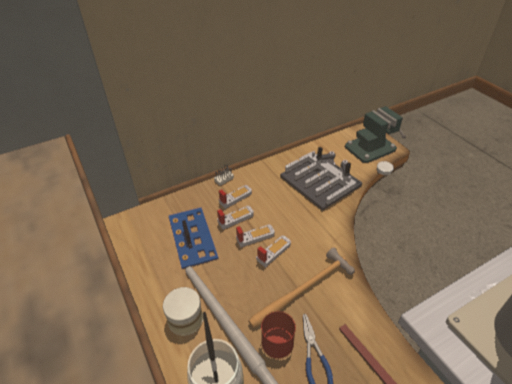

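View pics/top0.png

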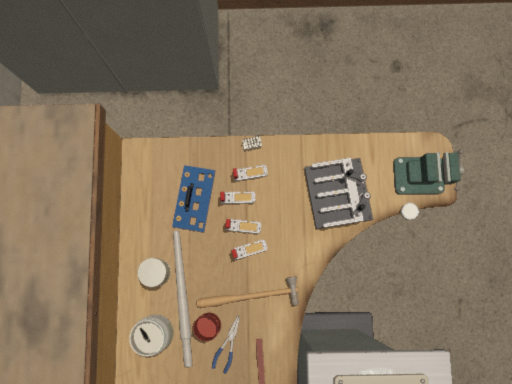

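```bash
python3 - <<'E'
from h import *
f=dict(np.load('top0.npz')); W=cloud(f); c=f['color']
cv2.imwrite('pics/z1.png',cv2.resize(c[130:270,165:310],None,fx=5.5,fy=4.2*5.5/5.5,interpolation=cv2.INTER_CUBIC))
cv2.imwrite('pics/z2.png',cv2.resize(c[145:240,295:425],None,fx=6,fy=6,interpolation=cv2.INTER_CUBIC))
for (u,v) in [(308,165),(371,160),(313,228),(195,200),(250,172),(237,197),(242,226),(250,249),(152,273),(252,143),(290,290)]:
    print(u,v,W[v,u].round(4))
hsv=cv2.cvtColor(c,cv2.COLOR_BGR2HSV)
red=((hsv[...,0]<8)|(hsv[...,0]>172))&(hsv[...,1]>150)&(hsv[...,2]>90)
n,l,st,ce=cv2.connectedComponentsWithStats(red.astype('u1'))
for i in range(1,n):
    if st[i,4]>8: 
        p=W[l==i]; q=p[p[:,2]>0.03]; print(ce[i],st[i,4],np.nanmedian(p,0).round(4),len(q),q.mean(0) if len(q) else 0)
E
```

```text
308 165 [0.5801 0.1406 0.0012]
371 160 [ 0.5901 -0.011  -0.0025]
313 228 [ 0.4295  0.1341 -0.0034]
195 200 [0.5007 0.4108 0.0025]
250 172 [0.5636 0.2794 0.012 ]
237 197 [0.504  0.3108 0.0137]
242 226 [0.4359 0.3001 0.0115]
250 249 [0.3825 0.2824 0.0112]
152 273 [0.3317 0.4978 0.0549]
252 143 [0.6343 0.2734 0.012 ]
290 290 [0.2885 0.1936 0.0162]
[234.40740741 172.40740741] 27 [0.5558 0.3157 0.0411] 27 [0.55693092 0.31479825 0.04114134]
[221.54285714 195.88571429] 35 [0.5026 0.3442 0.0409] 35 [0.50281821 0.3448391  0.04071798]
[227.21621622 223.16216216] 37 [0.4402 0.3328 0.0412] 35 [0.44014888 0.33211353 0.04114233]
[233.72413793 253.31034483] 29 [0.3725 0.3179 0.0408] 28 [0.37207504 0.31831672 0.0408639 ]
[207.63939394 326.77575758] 330 [0.2088 0.3807 0.0023] 26 [0.22935643 0.36264404 0.04965306]
```

View pics/z1.png

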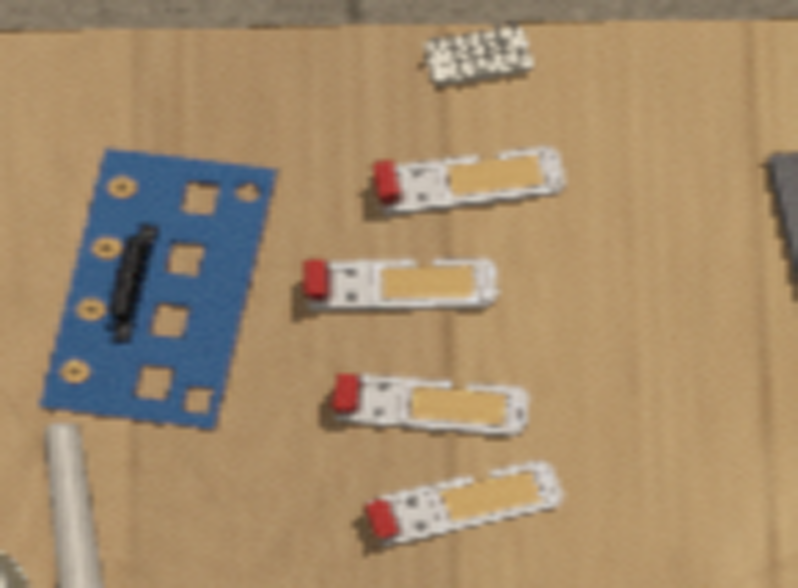

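View pics/z2.png

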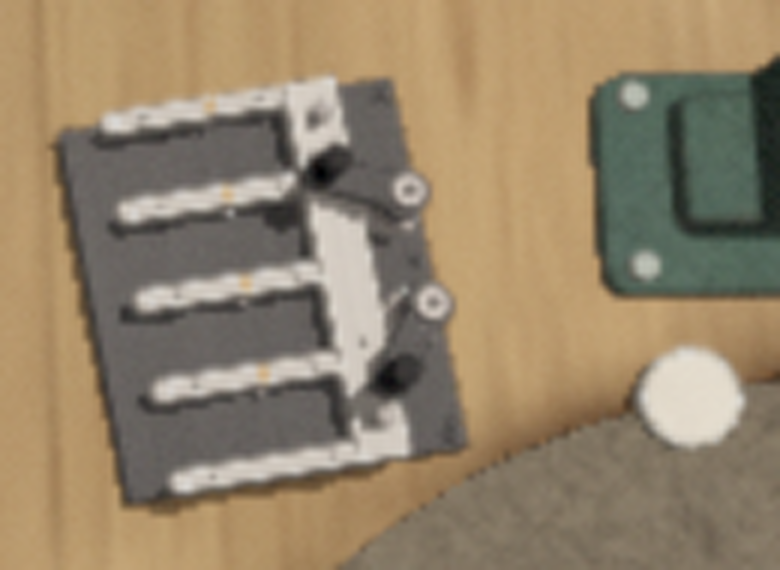

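```bash
cat >> h.py <<'E'
from scipy.optimize import minimize
def tf(p,P):
    c,s=np.cos(p[2]),np.sin(p[2]); P=np.asarray(P,float)
    return np.stack([p[0]+c*P[:,0]-s*P[:,1],p[1]+s*P[:,0]+c*P[:,1],P[:,2]],-1)
def proj(f,W):
    C=W@np.array(f['R']).T+np.array(f['t'])
    return np.stack([f['fx']*C[:,0]/C[:,2]+f['cx'],f['fy']*C[:,1]/C[:,2]+f['cy']],-1)
def render(f,polys,p,S=4,shape=(384,512),box=None):
    u0,v0,u1,v1=box
    m=np.zeros(((v1-v0)*S,(u1-u0)*S),np.uint8)
    for P,val in polys:
        q=(proj(f,tf(p,P))-[u0,v0]+0.5)*S-0.5
        cv2.fillPoly(m,[np.round(q*16).astype(np.int32)],val,shift=4)
    return cv2.resize(m,(u1-u0,v1-v0),interpolation=cv2.INTER_AREA).astype(float)/255
def rect(x0,x1,y0,y1,z): return [(x0,y0,z),(x1,y0,z),(x1,y1,z),(x0,y1,z)]
def slab(x0,x1,y0,y1,z0,z1,val):
    # box as hull faces
    b=rect(x0,x1,y0,y1,z0);t=rect(x0,x1,y0,y1,z1);o=[]
    for i in range(4):
        j=(i+1)%4; o.append(([b[i],b[j],t[j],t[i]],val))
    o.append((t,val)); return o
def fit(f,img,polys,p0,box,w=None,sp=(0.004,0.004,0.04)):
    u0,v0,u1,v1=box; I=img[v0:v1,u0:u1].astype(float)
    def cost(p):
        m=render(f,polys,p,box=box)
        a=I-I.mean();b=m-m.mean()
        return -(a*b).sum()/np.sqrt((a*a).sum()*(b*b).sum()+1e-9)
    best=None
    for k in range(3):
        x0=np.array(p0) if best is None else best.x
        s=np.array(sp)/(2**k)
        sim=np.vstack([x0]+[x0+np.eye(3)[i]*s[i] for i in range(3)])
        rr=minimize(cost,x0,method='Nelder-Mead',options=dict(initial_simplex=sim,xatol=2e-5,fatol=1e-7,maxiter=300))
        if best is None or rr.fun<best.fun: best=rr
    return best.x,-best.fun
def boxof(f,c,half): 
    pts=np.array([[c[0]+a*half,c[1]+b*half,0.01] for a in(-1,1) for b in(-1,1)])
    q=proj(f,pts); a=np.floor(q.min(0)).astype(int);b=np.ceil(q.max(0)).astype(int)
    return max(a[0],0),max(a[1],0),min(b[0],512),min(b[1],384)
def jigpolys():
    P=[]
    for y in(-.071,-.0355,0,.0355,.071): P+=slab(-.0525,.0205,y-.004,y+.004,.012,.028,255)
    P+=slab(.0205,.0405,-.075,.075,.012,.028,255)
    return P
SL=slab(-.040,.040,-.013,.013,0,.012,255)
TAB=slab(-.040,-.030,-.010,.010,.012,.042,255)
TPL=slab(-.038,.038,-.075,.075,0,.006,255)
def bgdiff(f,box,rng=20):
    u0,v0,u1,v1=box; c=cv2.cvtColor(f['color'],cv2.COLOR_BGR2LAB).astype(float)
    bg=np.median(c[v0:v1,u0:u1].reshape(-1,3),0)
    d=c-bg; d[...,0]*=np.where(d[...,0]<0,.15,.6)
    return np.clip(np.linalg.norm(d,axis=2)/rng,0,1)
def fit_slide(f,p0,dz=0.,half=0.06):
    box=boxof(f,p0,half); I=bgdiff(f,box)
    P=[([(x,y,z+dz) for x,y,z in q],v) for q,v in SL+TAB]
    return fit(f,I,P,p0,box)
def fit_template(f,p0,dz=0.):
    hsv=cv2.cvtColor(f['color'],cv2.COLOR_BGR2HSV)
    I=((abs(hsv[...,0].astype(int)-107)<12)&(hsv[...,1]>110)).astype(float)
    box=boxof(f,p0,.1)
    P=[([(x,y,z+dz) for x,y,z in q],v) for q,v in TPL]
    # windows/bushes are not blue: fill by closing
    I=cv2.morphologyEx(I,cv2.MORPH_CLOSE,np.ones((11,11)))
    return fit(f,I,P,p0,box)
def fit_jig(f,p0):
    box=boxof(f,p0,.1); g=f['color'].min(2).astype(float); g=np.clip((g-90)/110,0,1)
    return fit(f,g,jigpolys(),p0,box)
def overlay(f,items,box,name,k=5):
    u0,v0,u1,v1=box; im=cv2.resize(f['color'][v0:v1,u0:u1],None,fx=k,fy=k,interpolation=cv2.INTER_CUBIC)
    for P,p in items:
        for q,_ in P:
            a=(proj(f,tf(p,q))-[u0,v0]+.5)*k-.5
            cv2.polylines(im,[np.round(a).astype(int)],True,(0,255,0),1)
    cv2.imwrite('pics/'+name,im)
E
python3 - <<'E'
from h import *
for n in('top','scene'):
    f=dict(np.load(n+'0.npz')); C=-f['R'].T@f['t']; print(n,C)
    j,s=fit_jig(f,[0.505,.075,-1.75+.1]); print('jig',j.round(4),s)
    t,s=fit_template(f,[0.5,.41,-1.75]); print('tpl',t.round(4),s)
    it=[(jigpolys(),j),(TPL,t)]
    for tab,th in [((.556,.3155),-1.45),((.5026,.3445),-1.57),((.440,.3325),-1.65),((.3722,.318),-1.35)]:
        th=float(th); p0=[tab[0]+.035*np.cos(th),tab[1]+.035*np.sin(th),th]
        p,s=fit_slide(f,p0); print('slide',p.round(4),round(s,3),'tab',(p[:2]-.035*np.array([np.cos(p[2]),np.sin(p[2])])).round(4)); it.append((SL+TAB,p))
    if n=='top': overlay(f,it,(165,130,375,265),'ov0.png',3.8 and 3.5)
    else: overlay(f,it,(160,140,365,275),'ov0s.png',3.8)
E
```

```text
top [0.32682208 0.26239613 1.08575976]
jig [ 0.5123  0.0719 -1.4257] 0.7764787650538663
tpl [ 0.505   0.4137 -1.7523] 0.9434091604450253
slide [ 0.5634  0.2802 -1.4163] 0.683 tab [0.558  0.3148]
slide [ 0.5039  0.3098 -1.5611] 0.602 tab [0.5035 0.3448]
slide [ 0.4363  0.2977 -1.6927] 0.572 tab [0.4406 0.3324]
slide [ 0.3822  0.2849 -1.2827] 0.646 tab [0.3722 0.3185]
scene [-0.04738135  0.55977785  0.66620053]
jig [ 0.5227  0.0647 -1.4056] 0.6475975993709481
tpl [ 0.5135  0.414  -1.7518] 0.937587951915898
slide [ 0.5662  0.28   -1.376 ] 0.459 tab [0.5594 0.3143]
slide [ 0.507   0.3092 -1.5548] 0.359 tab [0.5064 0.3442]
slide [ 0.4389  0.2976 -1.6797] 0.442 tab [0.4427 0.3324]
slide [ 0.3847  0.2851 -1.2739] 0.595 tab [0.3744 0.3186]
```

View pics/ov0.png

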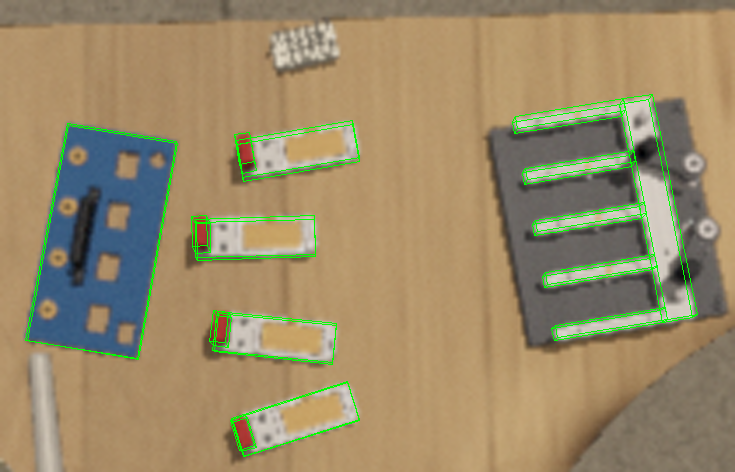

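View pics/ov0s.png

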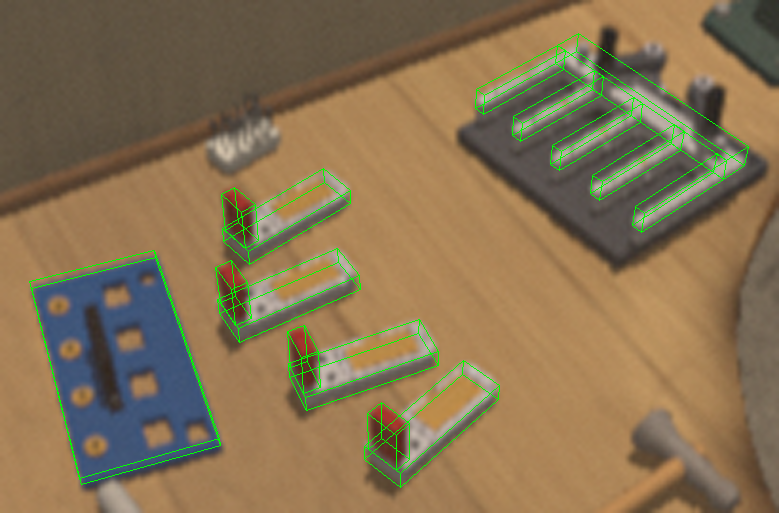

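```bash
cat >> h.py <<'E'
J=np.array([0.5123,0.0719,-1.4257])
def j2w(x,y,j=None): 
    j=J if j is None else j
    return tf(j,[(x,y,0)])[0,:2]
def w2j(P,j=None):
    j=J if j is None else j
    c,s=np.cos(j[2]),np.sin(j[2]); d=np.asarray(P)[...,:2]-j[:2]
    return np.stack([c*d[...,0]+s*d[...,1],-s*d[...,0]+c*d[...,1]],-1)
def knobs(f,j=None):
    W=cloud(f); q=w2j(W,j); z=W[...,2]
    out=[]
    for sgn in(1,-1):
        m=(z>.058)&(z<.08)&(q[...,0]>0)&(q[...,0]<.075)&(sgn*q[...,1]>0)&(abs(q[...,1])<.07)
        v,u=np.nonzero(m); p=q[m]; a=p.mean(0) if len(p) else None
        if len(p):
            d=a-[.0545,sgn*.022]; out.append((len(p),a.round(4),W[m].mean(0).round(4),'ang',round(float(np.arctan2(-d[0],sgn*d[1])),2),'rad',round(float(np.hypot(*d)),4)))
    return out
E
python3 - <<'E'
from h import *
f=dict(np.load('top0.npz'))
for k in knobs(f): print(k)
for s in(1,-1):
  A=j2w(.0545,s*.022); print('axis',A.round(4),'parked',j2w(.0545,s*.054).round(4),'in',j2w(.0225,s*.022).round(4))
for a in range(4): print('lane',a+1,j2w(-.0195,-.05325+.0355*a).round(4))
E
```

```text
(28, array([0.0228, 0.0331]), array([0.5484, 0.0541, 0.0673]), 'ang', 1.23, 'rad', 0.0336)
(28, array([ 0.0326, -0.0492]), array([0.4683, 0.0325, 0.0672]), 'ang', 0.68, 'rad', 0.0349)
axis [0.5419 0.0212] parked [0.5736 0.0258] in [0.5373 0.0528]
axis [0.4984 0.0148] parked [0.4667 0.0102] in [0.4938 0.0465]
lane 1 [0.4568 0.0835]
lane 2 [0.4919 0.0886]
lane 3 [0.527  0.0938]
lane 4 [0.5622 0.0989]
```

Emit:
apply_moves(plan=[{"tx": 3, "ty": 5.4, "tz": 0.5, "twist": -0.013, "hand": 0.5}, {"tx": 3, "ty": 5.4, "tz": 0.5, "twist": -0.013, "hand": 0.5}, {"tx": 3, "ty": 5.4, "tz": 0.5, "twist": -0.013, "hand": 0.5}, {"tx": 3, "ty": 5.4, "tz": 0.5, "twist": -0.013, "hand": 0.5}, {"tx": 3, "ty": 5.4, "tz": 0.5, "twist": -0.013, "hand": 0.5}, {"tx": 3, "ty": 5.4, "tz": 0.5, "twist": -0.013, "hand": 0.5}, {"tx": 3, "ty": 5.4, "tz": 0.5, "twist": -0.013, "hand": 0.5}, {"tx": 3, "ty": 5.4, "tz": 0.5, "twist": -0.013, "hand": 0.5}])

```text
time_s: 1.1
position: [0.4007, -0.1962, 0.2456]
tool_rot: [-3.141, -0.0, -1.427]
wrist_force: [0.6, -0.6, 0.2]
grip_width: 0.0469
```

Emit:
apply_moves(plan=[{"tx": 2.95, "ty": 5, "tz": 0, "twist": 0, "hand": 0.4}, {"tx": 2.95, "ty": 5, "tz": 0, "twist": 0, "hand": 0.4}, {"tx": 2.95, "ty": 5, "tz": 0, "twist": 0, "hand": 0.4}, {"tx": 2.95, "ty": 5, "tz": 0, "twist": 0, "hand": 0.4}, {"tx": 2.95, "ty": 4.9, "tz": 0, "twist": 0, "hand": 0.4}, {"tx": 0, "ty": 0, "tz": -5, "twist": 0, "hand": 0.4}, {"tx": 0, "ty": 0, "tz": -5, "twist": 0, "hand": 0.4}, {"tx": 0, "ty": 0, "tz": -2, "twist": 0, "hand": 0.4}])

```text
time_s: 2.1
position: [0.5452, 0.0509, 0.1224]
tool_rot: [3.136, 0.0, -1.425]
wrist_force: [0.2, -0.6, 1.0]
grip_width: 0.0377
```

```bash
python3 - <<'E'
from h import *
f=grab('scene'); cv2.imwrite('pics/a1.png',cv2.resize(f['color'][80:260,220:420],None,fx=3.8,fy=3.3,interpolation=cv2.INTER_CUBIC))
E
```

```text
(no output)
```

View pics/a1.png

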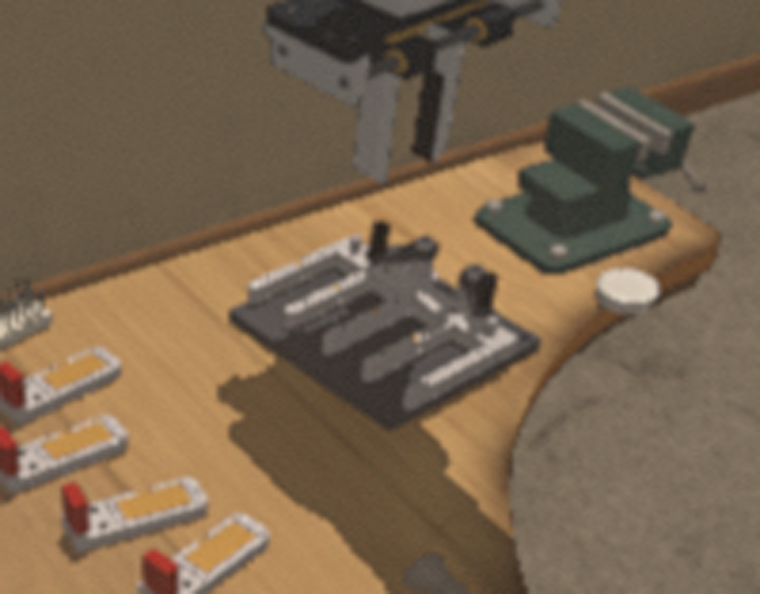

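Emit:
apply_moves(plan=[{"tx": 0, "ty": 0, "tz": -3.5, "twist": 0, "hand": 0.4}, {"tx": 0, "ty": 0, "tz": -3.5, "twist": 0, "hand": 0.4}, {"tx": 0, "ty": 0, "tz": 0, "twist": 0, "hand": 0.4}, {"tx": 0, "ty": 0, "tz": 0, "twist": 0, "hand": 0}, {"tx": 0, "ty": 0, "tz": 0, "twist": 0, "hand": 0}, {"tx": 0, "ty": 0, "tz": 0, "twist": 0, "hand": 0}, {"tx": 0, "ty": 0, "tz": 0, "twist": 0, "hand": 0}, {"tx": 0, "ty": 0, "tz": 0, "twist": 0, "hand": 0}])

```text
time_s: 3.15
position: [0.5488, 0.0534, 0.0568]
tool_rot: [-3.138, 0.002, -1.425]
wrist_force: [-0.3, 5.1, 7.0]
grip_width: 0.0108
```

```bash
python3 - <<'E'
from h import *
s=r.observe(); p=s['position']; print(p, s['grip_width'], w2j(p))
th0=None
A=np.array([.0545,.022]); d=w2j(p)-A; th=np.arctan2(-d[0],d[1]); print(th,np.hypot(*d))
# arc from 1.23 to 0.0
k=9; T=np.linspace(1.23,0,k); W=np.array([j2w(A[0]-.032*np.sin(t),A[1]+.032*np.cos(t)) for t in T])
print((np.diff(W,axis=0)*100).round(2)); print(W[0],W[-1])
E
```

```text
[0.54876552 0.05335158 0.05684469] 0.010772741923792701 [0.02362598 0.03340046]
1.217069723244235 0.03291163755837325
[[ 0.47 -0.13]
 [ 0.45 -0.2 ]
 [ 0.41 -0.27]
 [ 0.37 -0.33]
 [ 0.31 -0.38]
 [ 0.25 -0.42]
 [ 0.18 -0.46]
 [ 0.11 -0.48]]
[0.54817136 0.05254279] [0.5736126  0.02578043]
```

Emit:
apply_moves(plan=[{"tx": 0.47, "ty": -0.13, "tz": 0, "twist": 0, "hand": 0}, {"tx": 0.45, "ty": -0.2, "tz": 0, "twist": 0, "hand": 0}, {"tx": 0.41, "ty": -0.27, "tz": 0, "twist": 0, "hand": 0}, {"tx": 0.37, "ty": -0.33, "tz": 0, "twist": 0, "hand": 0}, {"tx": 0.31, "ty": -0.38, "tz": 0, "twist": 0, "hand": 0}, {"tx": 0.25, "ty": -0.42, "tz": 0, "twist": 0, "hand": 0}, {"tx": 0.18, "ty": -0.46, "tz": 0, "twist": 0, "hand": 0}, {"tx": 0.11, "ty": -0.48, "tz": 0, "twist": 0, "hand": 0}])

```text
time_s: 4.15
position: [0.5756, 0.027, 0.0566]
tool_rot: [-3.136, 0.002, -1.424]
wrist_force: [1.5, 5.8, 2.4]
grip_width: 0.0141
```

Emit:
apply_moves(plan=[{"tx": 0, "ty": 0, "tz": 0, "twist": 0, "hand": 0.35}, {"tx": 0, "ty": 0, "tz": 0, "twist": 0, "hand": 0.35}, {"tx": 0, "ty": 0, "tz": 4, "twist": 0, "hand": 0.35}, {"tx": -5.2, "ty": 0.3, "tz": 0, "twist": 0, "hand": 0.35}, {"tx": -5.1, "ty": 0.2, "tz": 0, "twist": 0, "hand": 0.35}, {"tx": 0, "ty": 0, "tz": 0, "twist": 0, "hand": 0.35}, {"tx": 0, "ty": 0, "tz": -2, "twist": 0, "hand": 0.35}, {"tx": 0, "ty": 0, "tz": -2, "twist": 0, "hand": 0.35}])

```text
time_s: 5.15
position: [0.4715, 0.0288, 0.0553]
tool_rot: [-3.14, -0.001, -1.427]
wrist_force: [0.8, 0.1, 0.2]
grip_width: 0.0328
```

Emit:
apply_moves(plan=[{"tx": 0, "ty": 0, "tz": 0, "twist": 0, "hand": 0}, {"tx": 0, "ty": 0, "tz": 0, "twist": 0, "hand": 0}, {"tx": 0, "ty": 0, "tz": 0, "twist": 0, "hand": 0}, {"tx": 0, "ty": -0.5, "tz": 0, "twist": 0, "hand": 0}, {"tx": -0.15, "ty": -0.5, "tz": 0, "twist": 0, "hand": 0}, {"tx": -0.1, "ty": -0.5, "tz": 0, "twist": 0, "hand": 0}, {"tx": -0.05, "ty": -0.5, "tz": 0, "twist": 0, "hand": 0}, {"tx": 0, "ty": -0.3, "tz": 0, "twist": 0, "hand": 0}])

```text
time_s: 6.15
position: [0.4632, 0.0112, 0.0555]
tool_rot: [3.136, 0.006, -1.421]
wrist_force: [-8.7, 17.7, 2.7]
grip_width: 0.011
```

```bash
python3 - <<'E'
from h import *
s=r.observe(); p=s['position']; print(p, s['grip_width'], w2j(p),s['wrist_force'])
E
```

```text
[0.46319952 0.01115157 0.05554802] 0.01096169207580501 [ 0.05301076 -0.05736801] [-8.66373018 17.71001396  2.7105171 ]
```

Emit:
apply_moves(plan=[{"tx": 0, "ty": 0, "tz": 0, "twist": 0, "hand": 0.35}, {"tx": 0, "ty": 0, "tz": 0, "twist": 0, "hand": 0.35}, {"tx": 0, "ty": 0, "tz": 5, "twist": 0, "hand": 0.35}, {"tx": 1.9, "ty": 5.8, "tz": 0, "twist": 0.01, "hand": 0.45}, {"tx": 1.9, "ty": 5.8, "tz": 0, "twist": 0, "hand": 0.45}, {"tx": 1.9, "ty": 5.8, "tz": 0, "twist": 0, "hand": 0.45}, {"tx": 1.9, "ty": 5.8, "tz": 0, "twist": 0, "hand": 0.45}, {"tx": 1.9, "ty": 5.8, "tz": 0, "twist": 0, "hand": 0.45}])

```text
time_s: 7.15
position: [0.5642, 0.2975, 0.1064]
tool_rot: [-3.139, -0.001, -1.417]
wrist_force: [0.7, -0.5, 0.4]
grip_width: 0.0424
```

```bash
python3 - <<'E'
from h import *
f=grab('top','t1.png'); 
for k in knobs(f): print(k)
s=r.observe(); print(s['position'],s['tool_rot'],s['grip_width'])
E
```

```text
[0.56521173 0.30949154 0.10670591] [-3.13319912  0.00918395 -1.40871305] 0.042037576002597464
```

View pics/t1.png

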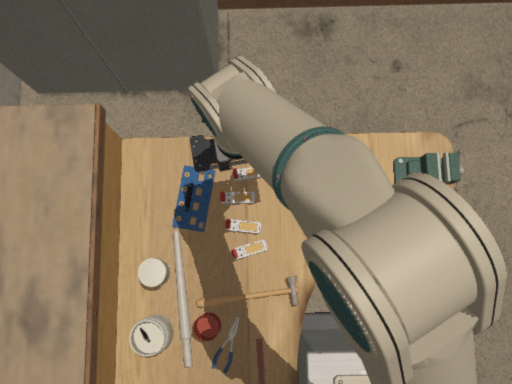

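Emit:
apply_moves(plan=[{"tx": -0.6, "ty": 0.4, "tz": 0, "twist": 0, "hand": 0.45}, {"tx": 0, "ty": 0, "tz": -2, "twist": 0, "hand": 0.45}, {"tx": 0, "ty": 0, "tz": -2, "twist": 0, "hand": 0.45}, {"tx": 0, "ty": 0, "tz": 0, "twist": 0, "hand": 0.45}, {"tx": 0, "ty": 0, "tz": 0, "twist": 0, "hand": 0.45}, {"tx": 0, "ty": 0, "tz": 0, "twist": 0, "hand": 0.45}, {"tx": 0, "ty": 0, "tz": 0, "twist": 0, "hand": 0.45}, {"tx": 0, "ty": 0, "tz": 0, "twist": 0, "hand": 0.45}])

```text
time_s: 8.2
position: [0.5562, 0.3004, 0.0659]
tool_rot: [-3.141, 0.0, -1.416]
wrist_force: [0.5, 0.3, -0.0]
grip_width: 0.0422
```

```bash
python3 - <<'E'
from h import *
f=grab('scene'); cv2.imwrite('pics/a2.png',cv2.resize(f['color'][100:290,160:380],None,fx=3.6,fy=3.1,interpolation=cv2.INTER_CUBIC))
E
```

```text
(no output)
```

View pics/a2.png

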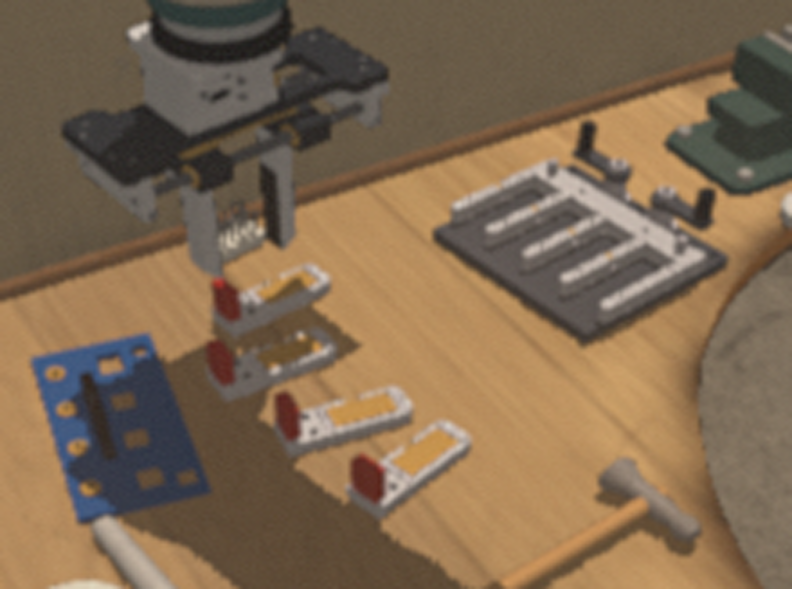

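Emit:
apply_moves(plan=[{"tx": 0.2, "ty": 1.45, "tz": 0, "twist": 0, "hand": 0.45}, {"tx": 0, "ty": 0, "tz": 0, "twist": 0, "hand": 0.45}, {"tx": 0, "ty": 0, "tz": -2.5, "twist": 0, "hand": 0.45}, {"tx": 0, "ty": 0, "tz": -2, "twist": 0, "hand": 0.45}, {"tx": 0, "ty": 0, "tz": 0, "twist": 0, "hand": 0.45}, {"tx": 0, "ty": 0, "tz": 0, "twist": 0, "hand": 0}, {"tx": 0, "ty": 0, "tz": 0, "twist": 0, "hand": 0}, {"tx": 0, "ty": 0, "tz": 0, "twist": 0, "hand": 0}])

```text
time_s: 9.25
position: [0.5585, 0.315, 0.0212]
tool_rot: [-3.14, 0.0, -1.416]
wrist_force: [0.7, -0.0, 0.3]
grip_width: 0.0158
```

Emit:
apply_moves(plan=[{"tx": 0, "ty": 0, "tz": 0, "twist": 0, "hand": 0}, {"tx": 0, "ty": 0, "tz": 1.5, "twist": 0, "hand": 0}, {"tx": 0, "ty": 0, "tz": 1.5, "twist": -0.01, "hand": 0}, {"tx": -0.3, "ty": -2.5, "tz": 0, "twist": 0, "hand": 0}, {"tx": -0.3, "ty": -2.5, "tz": 0, "twist": 0, "hand": 0}, {"tx": -0.4, "ty": -2.6, "tz": 0, "twist": 0, "hand": 0}, {"tx": -0.3, "ty": -2.6, "tz": 0, "twist": 0, "hand": 0}, {"tx": 0, "ty": 0, "tz": -1.2, "twist": 0, "hand": 0}])

```text
time_s: 10.25
position: [0.5465, 0.2106, 0.0399]
tool_rot: [-3.139, -0.001, -1.43]
wrist_force: [0.8, 1.1, -0.7]
grip_width: 0.0095
```

```bash
python3 - <<'E'
from h import *
r.grab_frame('top')
s=r.observe(); print(s['position'],s['tool_rot'],s['grip_width'],w2j(s['position']))
for n in('top','scene'):
    f=grab(n); np.savez(n+'1.npz',**{k:np.array(v) for k,v in f.items()})
    b=(215,100,375,250) if n=='scene' else (200,130,380,265)
    cv2.imwrite('pics/b_%s.png'%n,cv2.resize(f['color'][b[1]:b[3],b[0]:b[2]],None,fx=4.2,fy=4,interpolation=cv2.INTER_CUBIC))
E
```

```text
[0.54519383 0.21233558 0.03779263] [-3.14154319e+00  1.75267483e-05 -1.42785466e+00] 0.009880963731277698 [-0.13420384  0.05285344]
```

View pics/b_top.png

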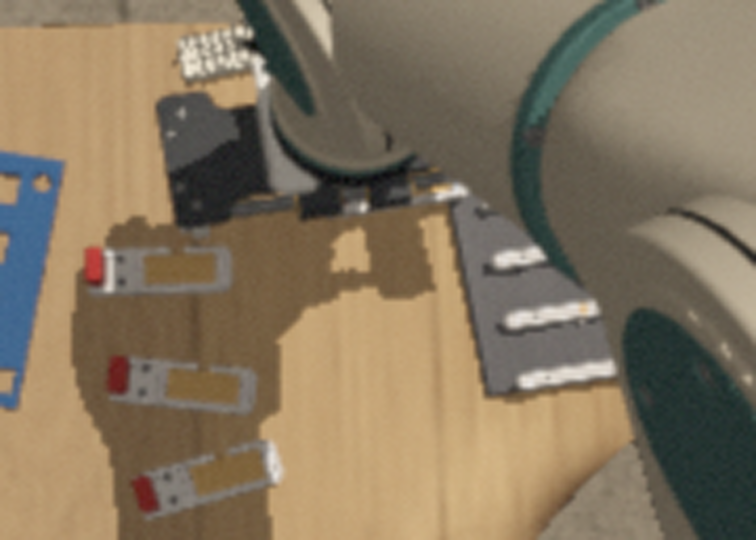

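View pics/b_scene.png

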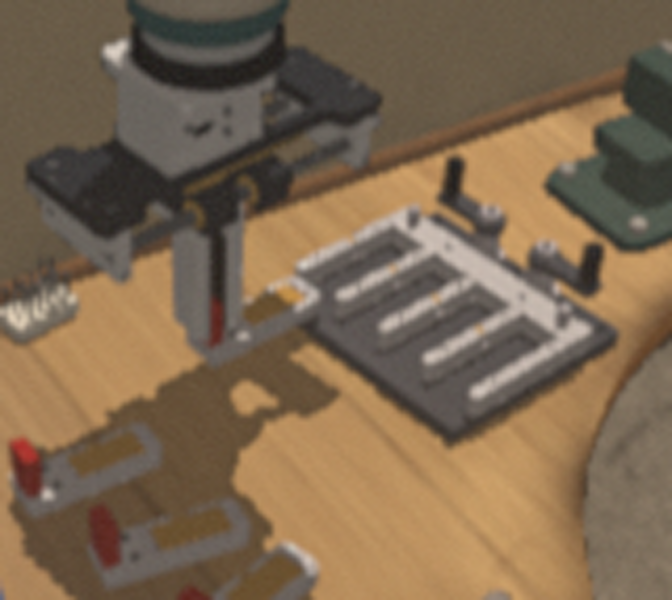

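```bash
python3 - <<'E'
from h import *
f=dict(np.load('scene1.npz'))
b=(245,140,375,250)
overlay(f,[(jigpolys(),J),([([(x,y,z+.0165) for x,y,z in q],v) for q,v in SL+TAB],[.5452+.1432*.035,.2123-.9895*.035,-1.4278])],b,'ov1.png',6)
E
```

```text
(no output)
```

View pics/ov1.png

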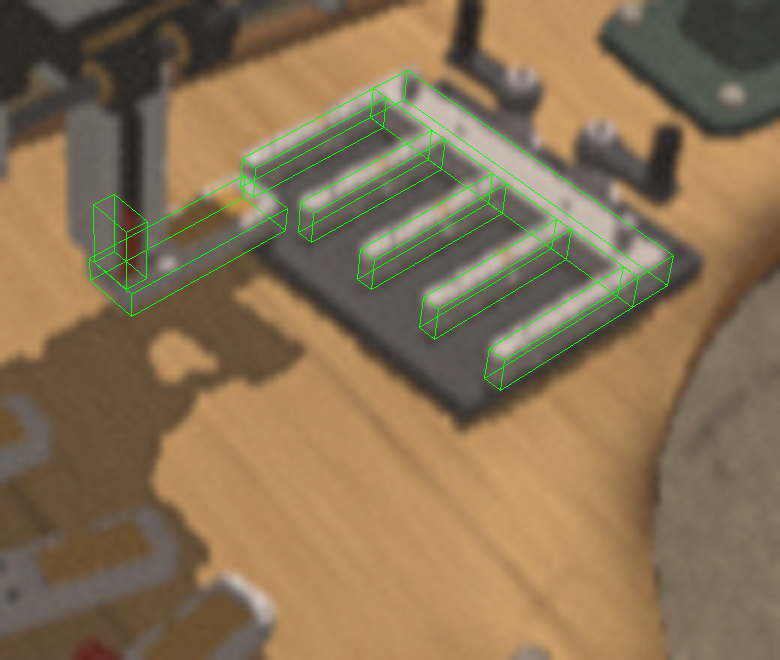

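Emit:
apply_moves(plan=[{"tx": 0.04, "ty": 0, "tz": -0.4, "twist": 0, "hand": 0}, {"tx": 0.12, "ty": -0.8, "tz": 0, "twist": 0, "hand": 0}, {"tx": 0.12, "ty": -0.8, "tz": 0, "twist": 0, "hand": 0}, {"tx": 0.11, "ty": -0.8, "tz": 0, "twist": 0, "hand": 0}, {"tx": 0.12, "ty": -0.8, "tz": 0, "twist": 0, "hand": 0}, {"tx": 0.11, "ty": -0.8, "tz": 0, "twist": 0, "hand": 0}, {"tx": 0, "ty": 0, "tz": 0, "twist": 0, "hand": 0}, {"tx": 0, "ty": 0, "tz": 0, "twist": 0, "hand": 0}])

```text
time_s: 11.4
position: [0.5512, 0.1729, 0.0345]
tool_rot: [3.141, 0.0, -1.426]
wrist_force: [-0.5, -0.5, -1.8]
grip_width: 0.0097
```

```bash
cat >> h.py <<'E'
def st():
    s=r.observe(); p=s['position']; d=w2j(p)
    F=s['wrist_force']; c,sn=np.cos(J[2]),np.sin(J[2])
    print('world',(p*1000).round(1),'jig',(d*1000).round(1),'yaw',round(s['tool_rot'][2],4),'dyaw',round(s['tool_rot'][2]-J[2],4),'Fjig',round(c*F[0]+sn*F[1],1),round(-sn*F[0]+c*F[1],1),round(F[2],1),'g',round(s['grip_width'],4),'t',s['time_s'])
E
python3 - <<'E'
from h import *
st()
E
```

```text
world [551.2 172.9  34.5] jig [-94.4  53.1] yaw -1.426 dyaw -0.0003 Fjig 0.4 -0.6 -1.8 g 0.0097 t 11.4
```

Emit:
apply_moves(plan=[{"tx": 0.12, "ty": -0.8, "tz": -0.1, "twist": 0, "hand": 0}, {"tx": 0.11, "ty": -0.8, "tz": 0, "twist": 0, "hand": 0}, {"tx": 0.12, "ty": -0.8, "tz": 0, "twist": 0, "hand": 0}, {"tx": 0.11, "ty": -0.8, "tz": 0, "twist": 0, "hand": 0}, {"tx": 0.12, "ty": -0.8, "tz": 0, "twist": 0, "hand": 0}, {"tx": 0.05, "ty": -0.3, "tz": 0, "twist": 0, "hand": 0}, {"tx": 0, "ty": 0, "tz": 0, "twist": 0, "hand": 0}, {"tx": 0, "ty": 0, "tz": 0, "twist": 0, "hand": 0}])

```text
time_s: 12.4
position: [0.5566, 0.1353, 0.0338]
tool_rot: [-3.141, 0.006, -1.423]
wrist_force: [-5.2, 11.0, 1.6]
grip_width: 0.0098
```

```bash
python3 - <<'E'
from h import *
st()
f=grab('scene'); b=(240,130,380,250)
cv2.imwrite('pics/c1.png',cv2.resize(f['color'][b[1]:b[3],b[0]:b[2]],None,fx=5,fy=5,interpolation=cv2.INTER_CUBIC))
E
```

```text
world [556.6 135.3  33.8] jig [-56.3  53. ] yaw -1.4229 dyaw 0.0028 Fjig -11.6 -3.6 1.6 g 0.0098 t 12.4
```

View pics/c1.png

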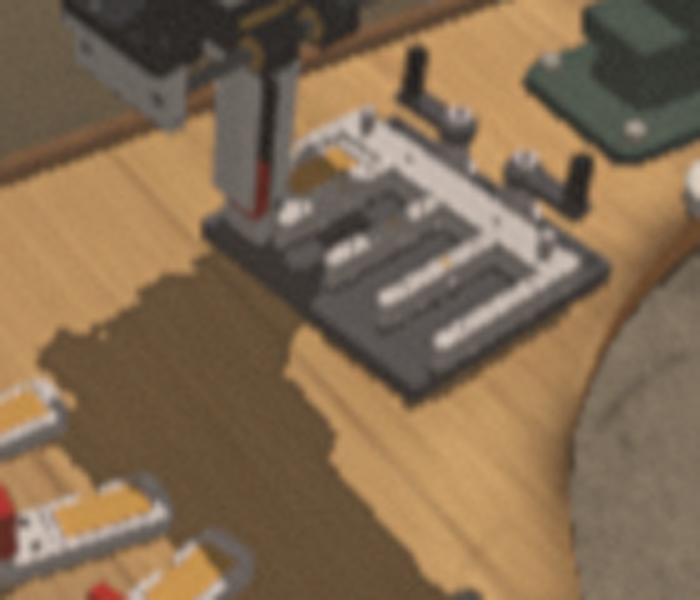

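Emit:
apply_moves(plan=[{"tx": 0.06, "ty": -0.4, "tz": 0, "twist": 0, "hand": 0}, {"tx": 0, "ty": 0, "tz": 0, "twist": 0, "hand": 0}, {"tx": 0, "ty": 0, "tz": 0, "twist": 0, "hand": 0}, {"tx": 0, "ty": 0, "tz": 0, "twist": 0, "hand": 0}, {"tx": 0, "ty": 0, "tz": 0, "twist": 0, "hand": 0}, {"tx": 0, "ty": 0, "tz": 0, "twist": 0, "hand": 0}, {"tx": 0, "ty": 0, "tz": 0, "twist": 0, "hand": 0}, {"tx": 0, "ty": 0, "tz": 0, "twist": 0, "hand": 0}])

```text
time_s: 13.45
position: [0.5567, 0.1352, 0.0342]
tool_rot: [-3.141, 0.011, -1.421]
wrist_force: [-7.0, 18.4, 4.2]
grip_width: 0.01
```

```bash
python3 - <<'E'
from h import *
st()
E
```

```text
world [556.7 135.2  34.2] jig [-56.2  53.1] yaw -1.4206 dyaw 0.0051 Fjig -19.2 -4.2 4.2 g 0.01 t 13.45
```

Emit:
apply_moves(plan=[{"tx": -0.06, "ty": 0.4, "tz": 0, "twist": 0, "hand": 0}, {"tx": 0, "ty": 0, "tz": 0, "twist": 0, "hand": 0.4}, {"tx": 0, "ty": 0, "tz": 0, "twist": 0, "hand": 0.4}, {"tx": 0, "ty": 0, "tz": 0, "twist": 0, "hand": 0.4}, {"tx": 0, "ty": 0, "tz": 5, "twist": 0, "hand": 0.4}, {"tx": 0, "ty": 6, "tz": 1.5, "twist": 0, "hand": 0.4}, {"tx": -2, "ty": 5.8, "tz": 0, "twist": 0, "hand": 0.4}, {"tx": -3.5, "ty": 5, "tz": 0, "twist": 0, "hand": 0.4}])

```text
time_s: 14.45
position: [0.5041, 0.2995, 0.0991]
tool_rot: [-3.138, 0.001, -1.428]
wrist_force: [0.4, 0.3, -0.1]
grip_width: 0.0377
```

```bash
python3 - <<'E'
from h import *
r.grab_frame('scene')
f=grab('top'); np.savez('top2.npz',**{k:np.array(v) for k,v in f.items()}); b=(200,130,390,265)
cv2.imwrite('pics/d_top.png',cv2.resize(f['color'][b[1]:b[3],b[0]:b[2]],None,fx=4.2,fy=4,interpolation=cv2.INTER_CUBIC))
f=grab('scene');b=(150,130,380,280); np.savez('scene2.npz',**{k:np.array(v) for k,v in f.items()})
cv2.imwrite('pics/d_sc.png',cv2.resize(f['color'][b[1]:b[3],b[0]:b[2]],None,fx=3.4,fy=3.4,interpolation=cv2.INTER_CUBIC))
st()
E
```

```text
world [500.5 301.6  98.7] jig [-229.    21.6] yaw -1.4191 dyaw 0.0066 Fjig -0.2 0.3 0.5 g 0.0373 t 14.6
```

View pics/d_top.png

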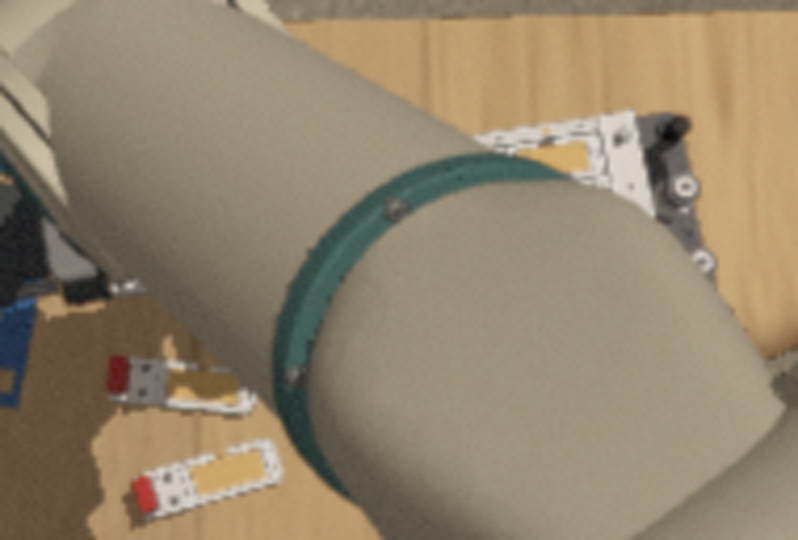

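View pics/d_sc.png

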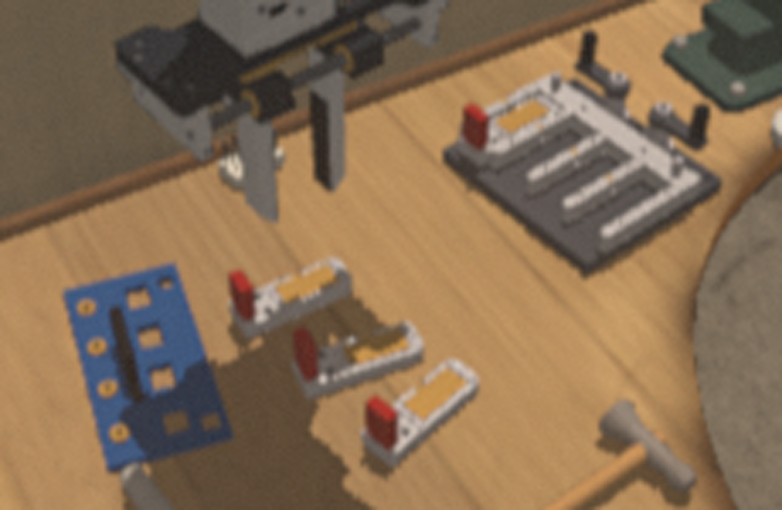

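Emit:
apply_moves(plan=[{"tx": 0.3, "ty": 2.3, "tz": 0, "twist": -0.07, "hand": 0.45}, {"tx": 0, "ty": 2, "tz": 0, "twist": -0.065, "hand": 0.45}, {"tx": 0, "ty": 0, "tz": -2, "twist": 0, "hand": 0.45}, {"tx": 0, "ty": 0, "tz": -1.5, "twist": 0, "hand": 0.45}, {"tx": 0, "ty": 0, "tz": 0, "twist": 0, "hand": 0.45}, {"tx": 0, "ty": 0, "tz": 0, "twist": 0, "hand": 0.45}, {"tx": 0, "ty": 0, "tz": 0, "twist": 0, "hand": 0.45}, {"tx": 0, "ty": 0, "tz": 0, "twist": 0, "hand": 0.45}])

```text
time_s: 15.6
position: [0.5059, 0.3409, 0.064]
tool_rot: [-3.141, 0.001, -1.561]
wrist_force: [0.3, 0.2, 0.7]
grip_width: 0.0421
```

Emit:
apply_moves(plan=[{"tx": -0.25, "ty": 0.4, "tz": 0, "twist": 0, "hand": 0.45}, {"tx": 0, "ty": 0, "tz": -2.3, "twist": 0, "hand": 0.45}, {"tx": 0, "ty": 0, "tz": -2, "twist": 0, "hand": 0.45}, {"tx": 0, "ty": 0, "tz": 0, "twist": 0, "hand": 0.45}, {"tx": 0, "ty": 0, "tz": 0, "twist": 0, "hand": 0}, {"tx": 0, "ty": 0, "tz": 0, "twist": 0, "hand": 0}, {"tx": 0, "ty": 0, "tz": 0, "twist": 0, "hand": 0}, {"tx": 0, "ty": 0, "tz": 0, "twist": 0, "hand": 0}])

```text
time_s: 16.6
position: [0.5034, 0.345, 0.021]
tool_rot: [-3.141, 0.0, -1.561]
wrist_force: [0.1, -0.2, 1.4]
grip_width: 0.0096
```

```bash
python3 - <<'E'
from h import *
st()
for a in range(4): print(a+1,'pre',j2w(-.1342,-.05325+.0355*a).round(4))
E
```

```text
world [503.4 345.   21. ] jig [-271.5   30.7] yaw -1.5611 dyaw -0.1354 Fjig 0.2 0.1 1.4 g 0.0096 t 16.6
1 pre [0.4402 0.197 ]
2 pre [0.4753 0.2021]
3 pre [0.5105 0.2073]
4 pre [0.5456 0.2124]
```

Emit:
apply_moves(plan=[{"tx": 0, "ty": 0, "tz": 1.5, "twist": 0, "hand": 0}, {"tx": 0, "ty": 0, "tz": 1.5, "twist": 0.045, "hand": 0}, {"tx": 0.2, "ty": -3.5, "tz": 0, "twist": 0.045, "hand": 0}, {"tx": 0.2, "ty": -3.5, "tz": 0, "twist": 0.045, "hand": 0}, {"tx": 0.2, "ty": -3.5, "tz": 0, "twist": 0, "hand": 0}, {"tx": 0.1, "ty": -3.2, "tz": -1, "twist": 0, "hand": 0}, {"tx": 0, "ty": 0, "tz": -0.3, "twist": 0, "hand": 0}, {"tx": 0, "ty": 0, "tz": 0, "twist": 0, "hand": 0}])

```text
time_s: 17.6
position: [0.5105, 0.2089, 0.0381]
tool_rot: [-3.14, 0.001, -1.425]
wrist_force: [0.3, 1.1, -2.3]
grip_width: 0.0094
```

```bash
python3 - <<'E'
from h import *
f=grab('scene'); f=grab('scene'); b=(230,130,380,250);st()
cv2.imwrite('pics/e1.png',cv2.resize(f['color'][b[1]:b[3],b[0]:b[2]],None,fx=5,fy=5,interpolation=cv2.INTER_CUBIC))
E
```

```text
world [510.4 209.7  38.1] jig [-136.6   18. ] yaw -1.4237 dyaw 0.002 Fjig -0.5 -0.5 -1.6 g 0.0096 t 17.7
```

View pics/e1.png

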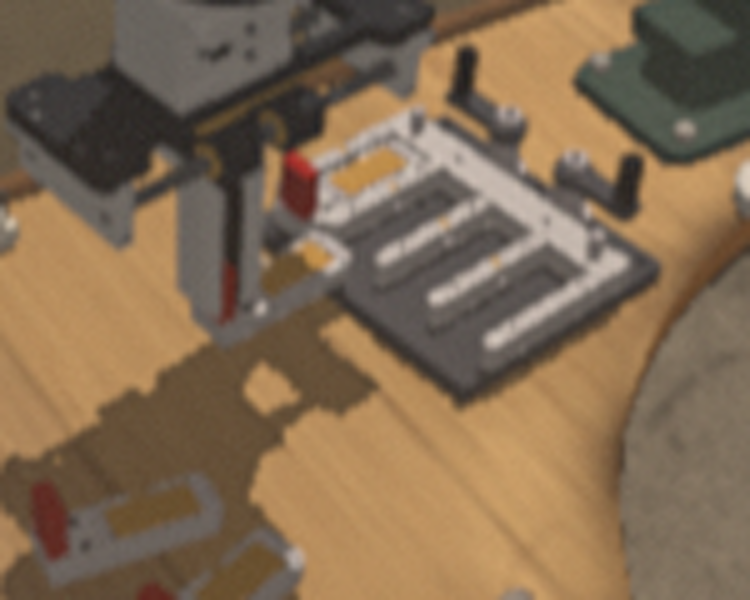

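Emit:
apply_moves(plan=[{"tx": -0.02, "ty": 0, "tz": -0.4, "twist": 0, "hand": 0}, {"tx": 0.12, "ty": -0.8, "tz": 0, "twist": 0, "hand": 0}, {"tx": 0.12, "ty": -0.8, "tz": 0, "twist": 0, "hand": 0}, {"tx": 0.11, "ty": -0.8, "tz": 0, "twist": 0, "hand": 0}, {"tx": 0.12, "ty": -0.8, "tz": 0, "twist": 0, "hand": 0}, {"tx": 0.11, "ty": -0.8, "tz": 0, "twist": 0, "hand": 0}, {"tx": 0, "ty": 0, "tz": 0, "twist": 0, "hand": 0}, {"tx": 0, "ty": 0, "tz": 0, "twist": 0, "hand": 0}])

```text
time_s: 18.7
position: [0.5153, 0.1676, 0.0334]
tool_rot: [3.141, -0.0, -1.426]
wrist_force: [-1.5, -0.7, -0.4]
grip_width: 0.0096
```

```bash
python3 - <<'E'
from h import *
st()
E
```

```text
world [515.3 167.6  33.4] jig [-94.2  16.8] yaw -1.4262 dyaw -0.0005 Fjig 0.5 -1.6 -0.4 g 0.0096 t 18.7
```

Emit:
apply_moves(plan=[{"tx": 0.16, "ty": -0.8, "tz": 0, "twist": 0, "hand": 0}, {"tx": 0.13, "ty": -0.8, "tz": 0, "twist": 0, "hand": 0}, {"tx": 0.12, "ty": -0.8, "tz": 0, "twist": 0, "hand": 0}, {"tx": 0.11, "ty": -0.8, "tz": 0, "twist": 0, "hand": 0}, {"tx": 0.12, "ty": -0.8, "tz": 0, "twist": 0, "hand": 0}, {"tx": 0.08, "ty": -0.5, "tz": 0, "twist": 0, "hand": 0}, {"tx": 0, "ty": 0, "tz": 0, "twist": 0, "hand": 0}, {"tx": 0, "ty": 0, "tz": 0, "twist": 0, "hand": 0}])

```text
time_s: 19.7
position: [0.5207, 0.1299, 0.0337]
tool_rot: [3.141, 0.008, -1.421]
wrist_force: [-7.2, 13.6, 2.5]
grip_width: 0.01
```

```bash
python3 - <<'E'
from h import *
st()
E
```

```text
world [520.7 129.9  33.7] jig [-56.2  16.7] yaw -1.421 dyaw 0.0047 Fjig -14.5 -5.2 2.5 g 0.01 t 19.7
```

Emit:
apply_moves(plan=[{"tx": -0.05, "ty": 0.35, "tz": 0, "twist": 0, "hand": 0}, {"tx": 0, "ty": 0, "tz": 0, "twist": 0, "hand": 0.4}, {"tx": 0, "ty": 0, "tz": 0, "twist": 0, "hand": 0.4}, {"tx": 0, "ty": 0, "tz": 0, "twist": 0, "hand": 0.4}, {"tx": 0, "ty": 0, "tz": 5, "twist": 0, "hand": 0.4}, {"tx": 0, "ty": 6, "tz": 1, "twist": -0.06, "hand": 0.4}, {"tx": -2.5, "ty": 5.5, "tz": 0, "twist": -0.1, "hand": 0.4}, {"tx": -3.5, "ty": 5, "tz": 0, "twist": -0.1, "hand": 0.45}])

```text
time_s: 20.7
position: [0.4635, 0.2931, 0.094]
tool_rot: [-3.139, 0.002, -1.691]
wrist_force: [-0.2, 0.9, -0.2]
grip_width: 0.0417
```

```bash
python3 - <<'E'
from h import *
f=grab('scene'); f=grab('scene'); b=(150,130,380,280);st()
cv2.imwrite('pics/f1.png',cv2.resize(f['color'][b[1]:b[3],b[0]:b[2]],None,fx=3.4,fy=3.4,interpolation=cv2.INTER_CUBIC))
E
```

```text
world [457.4 299.6  93.6] jig [-233.3  -21.4] yaw -1.6747 dyaw -0.249 Fjig 0.3 0.9 -0.9 g 0.0424 t 20.8
```

View pics/f1.png

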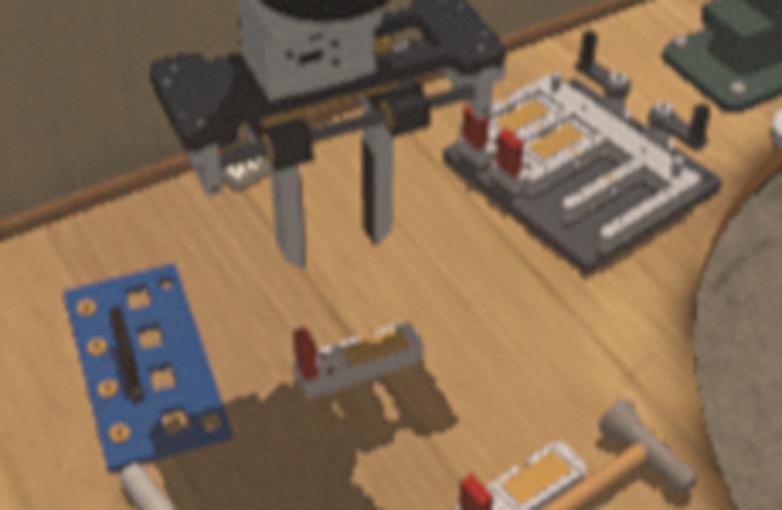

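Emit:
apply_moves(plan=[{"tx": -1.7, "ty": 3.3, "tz": 0, "twist": 0, "hand": 0.45}, {"tx": 0, "ty": 0, "tz": -2, "twist": 0, "hand": 0.45}, {"tx": 0, "ty": 0, "tz": -1, "twist": 0, "hand": 0.45}, {"tx": 0, "ty": 0, "tz": 0, "twist": 0, "hand": 0.45}, {"tx": 0, "ty": 0, "tz": 0, "twist": 0, "hand": 0.45}, {"tx": 0, "ty": 0, "tz": 0, "twist": 0, "hand": 0.45}, {"tx": 0, "ty": 0, "tz": 0, "twist": 0, "hand": 0.45}, {"tx": 0, "ty": 0, "tz": 0, "twist": 0, "hand": 0.45}])

```text
time_s: 21.8
position: [0.4455, 0.3244, 0.0637]
tool_rot: [-3.141, 0.0, -1.686]
wrist_force: [-0.8, -0.8, 0.4]
grip_width: 0.0426
```

Emit:
apply_moves(plan=[{"tx": -0.5, "ty": 0.8, "tz": 0, "twist": -0.007, "hand": 0.45}, {"tx": 0, "ty": 0, "tz": -2.2, "twist": 0, "hand": 0.45}, {"tx": 0, "ty": 0, "tz": -2, "twist": 0, "hand": 0.45}, {"tx": 0, "ty": 0, "tz": 0, "twist": 0, "hand": 0.45}, {"tx": 0, "ty": 0, "tz": 0, "twist": 0, "hand": 0}, {"tx": 0, "ty": 0, "tz": 0, "twist": 0, "hand": 0}, {"tx": 0, "ty": 0, "tz": 0, "twist": 0, "hand": 0}, {"tx": 0, "ty": 0, "tz": 0, "twist": 0, "hand": 0}])

```text
time_s: 22.8
position: [0.4406, 0.3325, 0.022]
tool_rot: [-3.141, 0.001, -1.693]
wrist_force: [0.8, -0.5, 3.4]
grip_width: 0.0097
```

Emit:
apply_moves(plan=[{"tx": 0, "ty": 0, "tz": 1.5, "twist": 0, "hand": 0}, {"tx": 0, "ty": 0, "tz": 1.5, "twist": 0.067, "hand": 0}, {"tx": 0.85, "ty": -3.3, "tz": 0, "twist": 0.067, "hand": 0}, {"tx": 0.85, "ty": -3.3, "tz": 0, "twist": 0.067, "hand": 0}, {"tx": 0.85, "ty": -3.3, "tz": 0, "twist": 0.066, "hand": 0}, {"tx": 0.9, "ty": -3, "tz": -1, "twist": 0, "hand": 0}, {"tx": 0, "ty": 0, "tz": -0.3, "twist": 0, "hand": 0}, {"tx": 0, "ty": 0, "tz": 0, "twist": 0, "hand": 0}])

```text
time_s: 23.8
position: [0.4749, 0.2043, 0.0389]
tool_rot: [-3.141, 0.001, -1.426]
wrist_force: [0.3, -0.3, -1.1]
grip_width: 0.0098
```

```bash
python3 - <<'E'
from h import *
f=grab('scene'); f=grab('scene'); b=(230,130,380,250);st()
cv2.imwrite('pics/g1.png',cv2.resize(f['color'][b[1]:b[3],b[0]:b[2]],None,fx=5,fy=5,interpolation=cv2.INTER_CUBIC))
E
```

```text
world [474.7 205.   38.9] jig [-137.2  -18. ] yaw -1.4239 dyaw 0.0018 Fjig 0.1 0.0 -0.8 g 0.0096 t 23.9
```

View pics/g1.png

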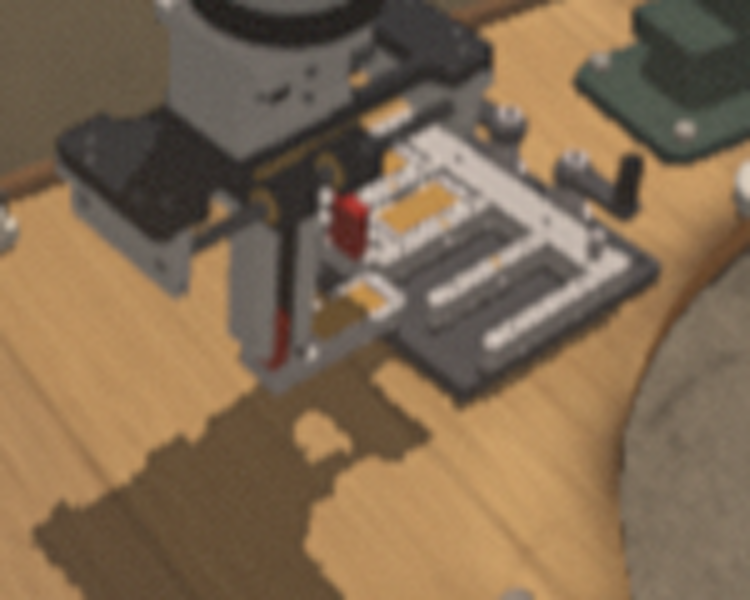

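Emit:
apply_moves(plan=[{"tx": 0, "ty": 0, "tz": -0.5, "twist": 0, "hand": 0}, {"tx": 0.12, "ty": -0.8, "tz": 0, "twist": 0, "hand": 0}, {"tx": 0.12, "ty": -0.8, "tz": 0, "twist": 0, "hand": 0}, {"tx": 0.12, "ty": -0.8, "tz": 0, "twist": 0, "hand": 0}, {"tx": 0.12, "ty": -0.8, "tz": 0, "twist": 0, "hand": 0}, {"tx": 0.12, "ty": -0.8, "tz": 0, "twist": 0, "hand": 0}, {"tx": 0, "ty": 0, "tz": 0, "twist": 0, "hand": 0}, {"tx": 0, "ty": 0, "tz": 0, "twist": 0, "hand": 0}])

```text
time_s: 24.9
position: [0.4808, 0.1615, 0.0338]
tool_rot: [3.141, -0.001, -1.428]
wrist_force: [-1.7, -0.4, 6.7]
grip_width: 0.0098
```

```bash
python3 - <<'E'
from h import *
st()
E
```

```text
world [480.8 161.5  33.8] jig [-93.2 -18.2] yaw -1.4277 dyaw -0.002 Fjig 0.1 -1.7 6.7 g 0.0098 t 24.9
```

Emit:
apply_moves(plan=[{"tx": 0.12, "ty": -0.8, "tz": 0, "twist": 0, "hand": 0}, {"tx": 0.12, "ty": -0.8, "tz": 0, "twist": 0, "hand": 0}, {"tx": 0.12, "ty": -0.8, "tz": 0, "twist": 0, "hand": 0}, {"tx": 0.12, "ty": -0.8, "tz": 0, "twist": 0, "hand": 0}, {"tx": 0.12, "ty": -0.8, "tz": 0, "twist": 0, "hand": 0}, {"tx": 0.06, "ty": -0.4, "tz": 0, "twist": 0, "hand": 0}, {"tx": 0, "ty": 0, "tz": 0, "twist": 0, "hand": 0}, {"tx": 0, "ty": 0, "tz": 0, "twist": 0, "hand": 0}])

```text
time_s: 25.9
position: [0.4859, 0.125, 0.034]
tool_rot: [-3.142, 0.007, -1.422]
wrist_force: [-6.3, 14.1, 8.8]
grip_width: 0.0097
```

```bash
python3 - <<'E'
from h import *
st()
E
```

```text
world [485.9 125.   34. ] jig [-56.3 -18.5] yaw -1.4218 dyaw 0.0039 Fjig -14.8 -4.2 8.8 g 0.0097 t 25.9
```

Emit:
apply_moves(plan=[{"tx": -0.05, "ty": 0.35, "tz": 0, "twist": 0, "hand": 0}, {"tx": 0, "ty": 0, "tz": 0, "twist": 0, "hand": 0.4}, {"tx": 0, "ty": 0, "tz": 0, "twist": 0, "hand": 0.4}, {"tx": 0, "ty": 0, "tz": 0, "twist": 0, "hand": 0.4}, {"tx": 0, "ty": 0, "tz": 5, "twist": 0, "hand": 0.4}, {"tx": 0, "ty": 6, "tz": 1, "twist": 0, "hand": 0.4}, {"tx": 1, "ty": 6, "tz": 0, "twist": 0, "hand": 0.45}, {"tx": 1, "ty": 6, "tz": 0, "twist": 0, "hand": 0.45}])

```text
time_s: 26.9
position: [0.5078, 0.3038, 0.0938]
tool_rot: [-3.141, -0.0, -1.427]
wrist_force: [0.9, -0.1, -0.0]
grip_width: 0.0424
```

```bash
python3 - <<'E'
from h import *
r.grab_frame('scene')
f=grab('top'); np.savez('top3.npz',**{k:np.array(v) for k,v in f.items()}); b=(200,180,340,310)
cv2.imwrite('pics/h_top.png',cv2.resize(f['color'][b[1]:b[3],b[0]:b[2]],None,fx=4.5,fy=4.5,interpolation=cv2.INTER_CUBIC))
f=grab('scene');b=(180,130,380,300); np.savez('scene3.npz',**{k:np.array(v) for k,v in f.items()})
cv2.imwrite('pics/h_sc.png',cv2.resize(f['color'][b[1]:b[3],b[0]:b[2]],None,fx=3.5,fy=3.5,interpolation=cv2.INTER_CUBIC))
st()
E
```

```text
world [506.5 306.9  93.2] jig [-233.3   28.2] yaw -1.4206 dyaw 0.0051 Fjig 0.7 -0.1 -0.3 g 0.0424 t 27.05
```

View pics/h_top.png

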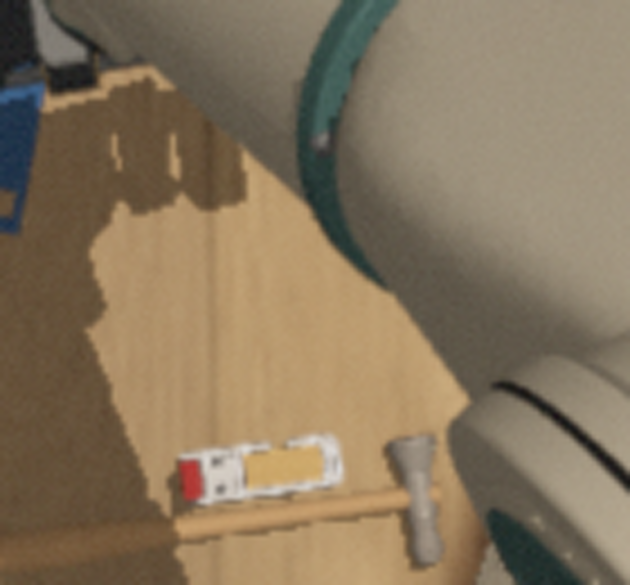

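View pics/h_sc.png

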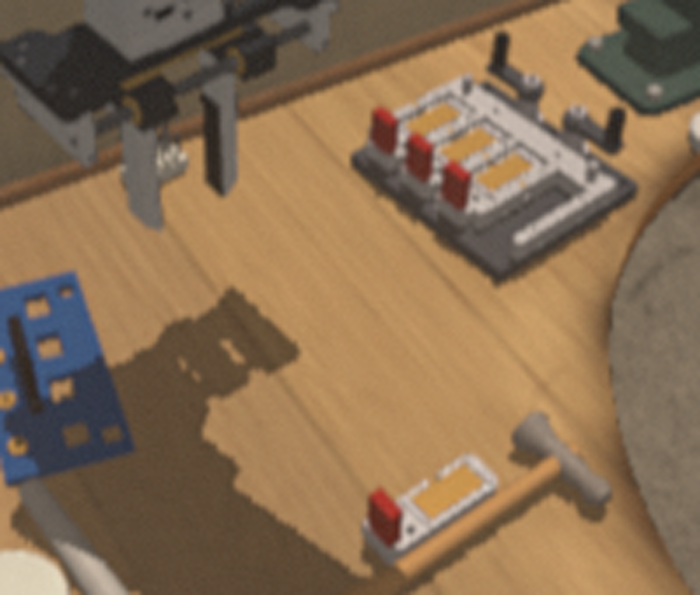

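```bash
python3 - <<'E'
from h import *
f=dict(np.load('top3.npz')); W=cloud(f)
print(W[286,243],W[284,262])
th=-1.47;tb=np.array([.297,.298])
P=SL+TAB
t0=[W[284,262][0],W[284,262][1]+.0,th]
# custom: white/brass/red mask brighter than wood
box=boxof(f,t0,.05); 
p,s=fit_slide(f,t0,half=.05); print(p,s)
overlay(f,[(P,p)],(225,260,300,310),'ovA.png',8)
c,sn=np.cos(p[2]),np.sin(p[2]);tab=p[:2]-.035*np.array([c,sn]);print('tab',tab,np.hypot(*tab))
hsv=cv2.cvtColor(f['color'],cv2.COLOR_BGR2HSV)
red=((hsv[...,0]<8)|(hsv[...,0]>172))&(hsv[...,1]>150)&(hsv[...,2]>90); red[:260]=0; red[310:]=0;red[:,:225]=0;red[:,300:]=0
print(W[red][W[red][:,2]>.035].mean(0))
E
```

```text
[0.29986373 0.29871753 0.0414905 ] [0.30286573 0.25651081 0.01426295]
[ 0.30297369  0.26653267 -1.46019933] 0.8948731130859648
tab [0.29911068 0.30131883] 0.42457065280193096
[0.29972971 0.30170582 0.04043656]
```

View pics/ovA.png

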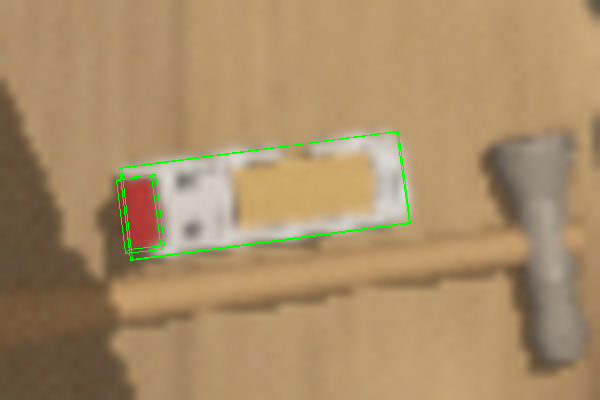

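Emit:
apply_moves(plan=[{"tx": -5, "ty": -0.1, "tz": 0, "twist": -0.017, "hand": 0.4}, {"tx": -5, "ty": -0.1, "tz": 0, "twist": -0.017, "hand": 0.4}, {"tx": -5, "ty": -0.1, "tz": 0, "twist": 0, "hand": 0.4}, {"tx": -5, "ty": -0.1, "tz": 0, "twist": 0, "hand": 0.4}, {"tx": -0.6, "ty": 0, "tz": -2, "twist": 0, "hand": 0.4}, {"tx": 0, "ty": 0, "tz": -1, "twist": 0, "hand": 0.4}, {"tx": 0, "ty": 0, "tz": 0, "twist": 0, "hand": 0.4}, {"tx": 0, "ty": 0, "tz": 0, "twist": 0, "hand": 0.4}])

```text
time_s: 28.05
position: [0.3021, 0.2985, 0.0636]
tool_rot: [-3.141, 0.0, -1.462]
wrist_force: [-0.0, 0.6, -0.1]
grip_width: 0.0378
```

```bash
python3 - <<'E'
from h import *
f=grab('scene');f=grab('scene');b=(180,130,380,300)
cv2.imwrite('pics/i_sc.png',cv2.resize(f['color'][b[1]:b[3],b[0]:b[2]],None,fx=3.5,fy=3.5,interpolation=cv2.INTER_CUBIC))
st(); print(r.observe()['q'].round(2))
E
```

```text
world [301.8 298.8  63.8] jig [-254.9 -175.5] yaw -1.4613 dyaw -0.0356 Fjig -0.6 -0.6 0.5 g 0.0379 t 28.15
[-0.81  0.58 -0.05  2.25  0.1   0.31 -2.41]
```

View pics/i_sc.png

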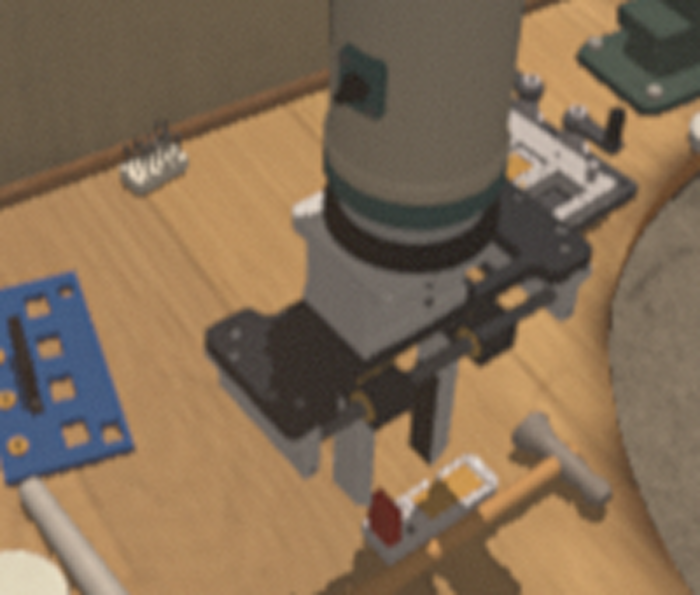

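Emit:
apply_moves(plan=[{"tx": -0.2, "ty": 0.25, "tz": 0, "twist": 0, "hand": 0.4}, {"tx": 0, "ty": 0, "tz": 0, "twist": 0, "hand": 0.4}, {"tx": 0, "ty": 0, "tz": -1, "twist": 0, "hand": 0.4}, {"tx": 0, "ty": 0, "tz": -1, "twist": 0, "hand": 0.4}, {"tx": 0, "ty": 0, "tz": 0, "twist": 0, "hand": 0.4}, {"tx": 0, "ty": 0, "tz": 0, "twist": 0, "hand": 0.4}, {"tx": 0, "ty": 0, "tz": 0, "twist": 0, "hand": 0.4}, {"tx": 0, "ty": 0, "tz": 0, "twist": 0, "hand": 0.4}])

```text
time_s: 29.15
position: [0.2991, 0.3014, 0.0436]
tool_rot: [-3.141, 0.0, -1.46]
wrist_force: [0.2, -1.0, -0.1]
grip_width: 0.0377
```

```bash
python3 - <<'E'
from h import *
st(); print(r.observe()['q'].round(3))
E
```

```text
world [299.1 301.4  43.6] jig [-257.9 -177.7] yaw -1.46 dyaw -0.0343 Fjig 1.0 0.0 -0.1 g 0.0377 t 29.15
[-0.824  0.626 -0.045  2.261  0.104  0.256 -2.422]
```

Emit:
apply_moves(plan=[{"tx": 0, "ty": 0, "tz": -0.3, "twist": 0, "hand": 0.4}, {"tx": 0, "ty": 0, "tz": -0.35, "twist": 0, "hand": 0.4}, {"tx": 0, "ty": 0, "tz": 0, "twist": 0, "hand": 0.4}, {"tx": 0, "ty": 0, "tz": 0, "twist": 0, "hand": 0}, {"tx": 0, "ty": 0, "tz": 0, "twist": 0, "hand": 0}, {"tx": 0, "ty": 0, "tz": 0, "twist": 0, "hand": 0}, {"tx": 0, "ty": 0, "tz": 0, "twist": 0, "hand": 0}, {"tx": 0, "ty": 0, "tz": 0, "twist": 0, "hand": 0}])

```text
time_s: 30.15
position: [0.299, 0.3013, 0.037]
tool_rot: [-3.141, 0.0, -1.46]
wrist_force: [0.5, -0.1, 1.0]
grip_width: 0.0096
```

```bash
python3 - <<'E'
from h import *
st(); print(r.observe()['q'].round(3))
E
```

```text
world [299.  301.3  37. ] jig [-257.8 -177.9] yaw -1.46 dyaw -0.0343 Fjig 0.2 0.5 1.0 g 0.0096 t 30.15
[-0.821  0.64  -0.05   2.264  0.127  0.239 -2.444]
```

Gripped. Drag it outward (+x) 7 cm, raising nothing.

Emit:
apply_moves(plan=[{"tx": 0.8, "ty": 0, "tz": 0, "twist": 0, "hand": 0}, {"tx": 1.2, "ty": 0, "tz": 0, "twist": 0, "hand": 0}, {"tx": 1.2, "ty": 0, "tz": 0, "twist": 0, "hand": 0}, {"tx": 1.2, "ty": 0, "tz": 0, "twist": 0, "hand": 0}, {"tx": 1.2, "ty": 0, "tz": 0, "twist": 0, "hand": 0}, {"tx": 1.2, "ty": 0, "tz": 0, "twist": 0, "hand": 0}, {"tx": 0.8, "ty": 0, "tz": 0, "twist": 0, "hand": 0}, {"tx": 0, "ty": 0, "tz": 0, "twist": 0, "hand": 0}])

```text
time_s: 31.15
position: [0.3764, 0.3014, 0.0371]
tool_rot: [-3.14, 0.001, -1.461]
wrist_force: [0.7, 0.8, 3.5]
grip_width: 0.0092
```

Emit:
apply_moves(plan=[{"tx": 0, "ty": 0, "tz": 0, "twist": 0, "hand": 0}, {"tx": 0, "ty": 0, "tz": 0, "twist": 0, "hand": 0.3}, {"tx": 0, "ty": 0, "tz": 0, "twist": 0, "hand": 0.4}, {"tx": 0, "ty": 0, "tz": 0, "twist": 0, "hand": 0.4}, {"tx": 0, "ty": 0, "tz": 3, "twist": 0, "hand": 0.4}, {"tx": 2, "ty": 3, "tz": 3, "twist": 0, "hand": 0.4}, {"tx": 5, "ty": 2, "tz": 0, "twist": 0, "hand": 0.4}, {"tx": 5, "ty": 0, "tz": 0, "twist": 0, "hand": 0.4}])

```text
time_s: 32.15
position: [0.4957, 0.3542, 0.0978]
tool_rot: [-3.14, 0.002, -1.456]
wrist_force: [-0.6, 0.3, 0.3]
grip_width: 0.0376
```

```bash
python3 - <<'E'
from h import *
st();f=grab('top');f=grab('top'); np.savez('top4.npz',**{k:np.array(v) for k,v in f.items()});st()
t0=[.374,.266,-1.46]
p,s=fit_slide(f,t0,half=.055); print(p,s,p[:2]-.035*np.array([np.cos(p[2]),np.sin(p[2])]))
overlay(f,[(SL+TAB,p)],(200,200,330,310),'ovB.png',5)
E
```

```text
world [495.7 354.2  97.8] jig [-281.7   24.4] yaw -1.4562 dyaw -0.0305 Fjig -0.4 -0.6 0.3 g 0.0376 t 32.15
world [501.2 350.   97. ] jig [-276.8   29.3] yaw -1.4655 dyaw -0.0398 Fjig 1.3 0.8 0.2 g 0.0375 t 32.25
[ 0.37810401  0.30056147 -1.50383066] 0.3354610201149814 [0.37576196 0.33548302]
```

View pics/ovB.png

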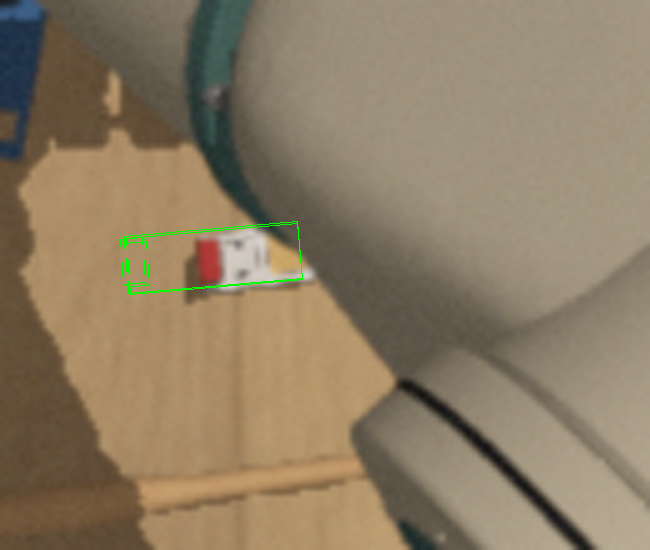

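```bash
python3 - <<'E'
from h import *
f=dict(np.load('top4.npz'));W=cloud(f)
hsv=cv2.cvtColor(f['color'],cv2.COLOR_BGR2HSV)
red=((hsv[...,0]<8)|(hsv[...,0]>172))&(hsv[...,1]>150)&(hsv[...,2]>90); red[:240]=0; red[265:]=0;red[:,:230]=0;red[:,260:]=0
p=W[red];p=p[p[:,2]>.035]; print(p.mean(0),len(p))
f=dict(np.load('top3.npz'))
E
```

```text
[0.37523561 0.30178686 0.04075113] 26
```

Emit:
apply_moves(plan=[{"tx": -4.2, "ty": -1.5, "tz": 0, "twist": 0, "hand": 0.4}, {"tx": -4.2, "ty": -1.5, "tz": 0, "twist": 0, "hand": 0.4}, {"tx": -4.2, "ty": -1.6, "tz": 0, "twist": 0, "hand": 0.4}, {"tx": 0, "ty": 0, "tz": -2, "twist": 0, "hand": 0.4}, {"tx": 0, "ty": 0, "tz": -1, "twist": 0, "hand": 0.4}, {"tx": 0, "ty": 0, "tz": 0, "twist": 0, "hand": 0.4}, {"tx": 0, "ty": 0, "tz": 0, "twist": 0, "hand": 0.4}, {"tx": 0, "ty": 0, "tz": 0, "twist": 0, "hand": 0.4}])

```text
time_s: 33.25
position: [0.3694, 0.3055, 0.0673]
tool_rot: [-3.141, 0.0, -1.46]
wrist_force: [-0.3, -0.1, -0.3]
grip_width: 0.038
```

```bash
python3 - <<'E'
from h import *
st(); print(r.observe()['q'].round(3))
E
```

```text
world [369.4 305.5  67.3] jig [-251.8 -107.6] yaw -1.4604 dyaw -0.0347 Fjig 0.0 -0.3 -0.3 g 0.038 t 33.25
[-0.68   0.617 -0.102  2.105  0.144  0.424 -2.354]
```

Emit:
apply_moves(plan=[{"tx": 0.56, "ty": -0.4, "tz": 0, "twist": 0, "hand": 0.4}, {"tx": 0, "ty": 0, "tz": -2.6, "twist": 0, "hand": 0.4}, {"tx": 0, "ty": 0, "tz": -2, "twist": 0, "hand": 0.4}, {"tx": 0, "ty": 0, "tz": 0, "twist": 0, "hand": 0.4}, {"tx": 0, "ty": 0, "tz": 0, "twist": 0, "hand": 0}, {"tx": 0, "ty": 0, "tz": 0, "twist": 0, "hand": 0}, {"tx": 0, "ty": 0, "tz": 0, "twist": 0, "hand": 0}, {"tx": 0, "ty": 0, "tz": 0, "twist": 0, "hand": 0}])

```text
time_s: 34.25
position: [0.3749, 0.3016, 0.0216]
tool_rot: [-3.141, 0.001, -1.46]
wrist_force: [0.6, -0.5, 5.0]
grip_width: 0.0098
```

Emit:
apply_moves(plan=[{"tx": 0, "ty": 0, "tz": 1.5, "twist": 0, "hand": 0}, {"tx": 0, "ty": 0, "tz": 1.5, "twist": 0.0345, "hand": 0}, {"tx": 1.6, "ty": -2.5, "tz": 0, "twist": 0, "hand": 0}, {"tx": 1.6, "ty": -2.5, "tz": 0, "twist": 0, "hand": 0}, {"tx": 1.6, "ty": -2.5, "tz": 0, "twist": 0, "hand": 0}, {"tx": 1.6, "ty": -2.5, "tz": -1, "twist": 0, "hand": 0}, {"tx": 0, "ty": 0, "tz": -0.3, "twist": 0, "hand": 0}, {"tx": 0, "ty": 0, "tz": 0, "twist": 0, "hand": 0}])

```text
time_s: 35.25
position: [0.4382, 0.2019, 0.0383]
tool_rot: [3.141, 0.001, -1.425]
wrist_force: [0.4, 0.6, -1.8]
grip_width: 0.0098
```

```bash
python3 - <<'E'
from h import *
f=grab('scene'); f=grab('scene'); b=(230,130,380,270);st()
cv2.imwrite('pics/k1.png',cv2.resize(f['color'][b[1]:b[3],b[0]:b[2]],None,fx=4.2,fy=4.2,interpolation=cv2.INTER_CUBIC))
E
```

```text
world [438.1 202.6  38.4] jig [-140.   -54.6] yaw -1.4236 dyaw 0.0021 Fjig 0.2 -0.7 -0.9 g 0.0098 t 35.35
```

View pics/k1.png

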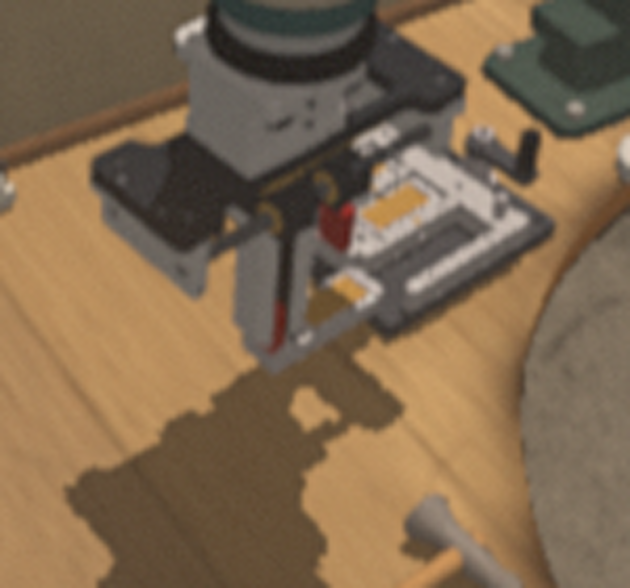

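Emit:
apply_moves(plan=[{"tx": 0.11, "ty": 0, "tz": -0.45, "twist": 0, "hand": 0}, {"tx": 0.12, "ty": -0.8, "tz": 0, "twist": 0, "hand": 0}, {"tx": 0.12, "ty": -0.8, "tz": 0, "twist": 0, "hand": 0}, {"tx": 0.12, "ty": -0.8, "tz": 0, "twist": 0, "hand": 0}, {"tx": 0.12, "ty": -0.8, "tz": 0, "twist": 0, "hand": 0}, {"tx": 0.12, "ty": -0.8, "tz": 0, "twist": 0, "hand": 0}, {"tx": 0, "ty": 0, "tz": 0, "twist": 0, "hand": 0}, {"tx": 0, "ty": 0, "tz": 0, "twist": 0, "hand": 0}])

```text
time_s: 36.35
position: [0.4451, 0.1596, 0.0334]
tool_rot: [3.14, -0.002, -1.427]
wrist_force: [-2.6, -3.0, 3.5]
grip_width: 0.0096
```

```bash
python3 - <<'E'
from h import *
st()
E
```

```text
world [445.1 159.6  33.4] jig [-96.5 -53.8] yaw -1.4269 dyaw -0.0012 Fjig 2.6 -3.0 3.5 g 0.0096 t 36.35
```

Emit:
apply_moves(plan=[{"tx": 0.12, "ty": -0.8, "tz": 0, "twist": 0, "hand": 0}, {"tx": 0.12, "ty": -0.8, "tz": 0, "twist": 0, "hand": 0}, {"tx": 0.12, "ty": -0.8, "tz": 0, "twist": 0, "hand": 0}, {"tx": 0.12, "ty": -0.8, "tz": 0, "twist": 0, "hand": 0}, {"tx": 0.12, "ty": -0.8, "tz": 0, "twist": 0, "hand": 0}, {"tx": 0.09, "ty": -0.6, "tz": 0, "twist": 0, "hand": 0}, {"tx": 0, "ty": 0, "tz": 0, "twist": 0, "hand": 0}, {"tx": 0, "ty": 0, "tz": 0, "twist": 0, "hand": 0}])

```text
time_s: 37.35
position: [0.4505, 0.1198, 0.0336]
tool_rot: [3.14, 0.005, -1.42]
wrist_force: [-8.8, 10.0, 7.5]
grip_width: 0.0097
```

```bash
python3 - <<'E'
from h import *
st()
E
```

```text
world [450.5 119.8  33.6] jig [-56.3 -54.2] yaw -1.4205 dyaw 0.0052 Fjig -11.1 -7.3 7.5 g 0.0097 t 37.35
```

Emit:
apply_moves(plan=[{"tx": -0.04, "ty": 0.3, "tz": 0, "twist": 0, "hand": 0}, {"tx": 0, "ty": 0, "tz": 0, "twist": 0, "hand": 0.4}, {"tx": 0, "ty": 0, "tz": 0, "twist": 0, "hand": 0.4}, {"tx": 0, "ty": 0, "tz": 0, "twist": 0, "hand": 0.4}, {"tx": 0, "ty": 0, "tz": 5, "twist": 0, "hand": 0.4}, {"tx": 0.5, "ty": 6, "tz": 1, "twist": -0.11, "hand": 0.4}, {"tx": 1, "ty": 6, "tz": 0, "twist": -0.11, "hand": 0.4}, {"tx": 1.2, "ty": 6, "tz": 0, "twist": -0.107, "hand": 0.4}])

```text
time_s: 38.35
position: [0.4802, 0.2999, 0.094]
tool_rot: [-3.14, 0.001, -1.757]
wrist_force: [1.0, -0.5, -0.3]
grip_width: 0.0377
```

```bash
python3 - <<'E'
from h import *
f=grab('scene'); f=grab('scene'); b=(150,130,380,280);st()
np.savez('scene5.npz',**{k:np.array(v) for k,v in f.items()})
cv2.imwrite('pics/l1.png',cv2.resize(f['color'][b[1]:b[3],b[0]:b[2]],None,fx=3.4,fy=3.4,interpolation=cv2.INTER_CUBIC))
f=grab('top','l2.png'); t,s=fit_template(f,[.505,.4137,-1.75]); print(t,s)
E
```

```text
world [479.6 308.   93.9] jig [-238.4    1.8] yaw -1.7448 dyaw -0.3191 Fjig 0.4 -0.6 -0.5 g 0.0375 t 38.45
[ 0.50503451  0.41483741 -1.76051249] 0.6418159280342424
```

View pics/l1.png

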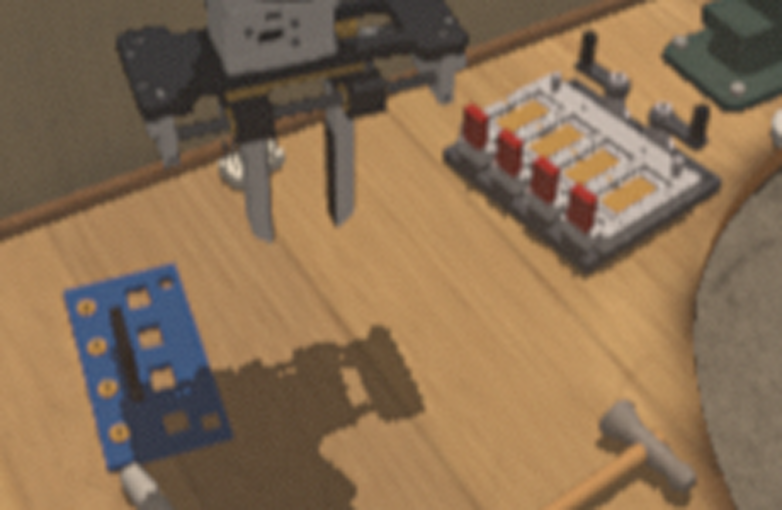

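View pics/l2.png

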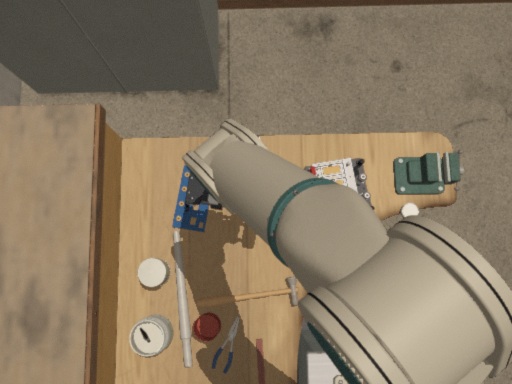

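Emit:
apply_moves(plan=[{"tx": 0.9, "ty": 4, "tz": 0, "twist": 0, "hand": 0.4}, {"tx": 0.9, "ty": 4, "tz": 0, "twist": 0, "hand": 0.4}, {"tx": 0.9, "ty": 3.4, "tz": 0, "twist": 0, "hand": 0.4}, {"tx": 0, "ty": 0, "tz": -2, "twist": 0, "hand": 0.4}, {"tx": 0, "ty": 0, "tz": -1.5, "twist": 0, "hand": 0.4}, {"tx": 0, "ty": 0, "tz": 0, "twist": 0, "hand": 0.4}, {"tx": 0, "ty": 0, "tz": 0, "twist": 0, "hand": 0.4}, {"tx": 0, "ty": 0, "tz": 0, "twist": 0, "hand": 0.4}])

```text
time_s: 39.5
position: [0.5067, 0.4121, 0.0592]
tool_rot: [-3.141, 0.001, -1.753]
wrist_force: [-1.5, 0.1, 0.3]
grip_width: 0.0378
```

Emit:
apply_moves(plan=[{"tx": 0, "ty": 1.1, "tz": 0, "twist": 0, "hand": 0.4}, {"tx": 0, "ty": 0, "tz": -2.6, "twist": 0, "hand": 0.4}, {"tx": 0, "ty": 0, "tz": -2, "twist": 0, "hand": 0.4}, {"tx": 0, "ty": 0, "tz": 0, "twist": 0, "hand": 0.4}, {"tx": 0, "ty": 0, "tz": 0, "twist": 0, "hand": 0}, {"tx": 0, "ty": 0, "tz": 0, "twist": 0, "hand": 0}, {"tx": 0, "ty": 0, "tz": 0, "twist": 0, "hand": 0}, {"tx": 0, "ty": 0, "tz": 0, "twist": 0, "hand": 0}])

```text
time_s: 40.5
position: [0.5066, 0.4239, 0.0132]
tool_rot: [-3.141, 0.001, -1.752]
wrist_force: [1.1, 1.2, 3.5]
grip_width: 0.008
```

```bash
python3 - <<'E'
from h import *
st()
f=grab('top','m2.png'); t,s=fit_template(f,[.505,.4137,-1.75]); print(t,s)
f=grab('scene'); b=(120,100,320,260)
cv2.imwrite('pics/m1.png',cv2.resize(f['color'][b[1]:b[3],b[0]:b[2]],None,fx=3.7,fy=3.7,interpolation=cv2.INTER_CUBIC))
E
```

```text
world [506.6 423.9  13.2] jig [-349.1   45.3] yaw -1.7525 dyaw -0.3268 Fjig -1.1 1.3 3.5 g 0.008 t 40.5
[ 0.505   0.4137 -1.75  ] 0.0
```

View pics/m1.png

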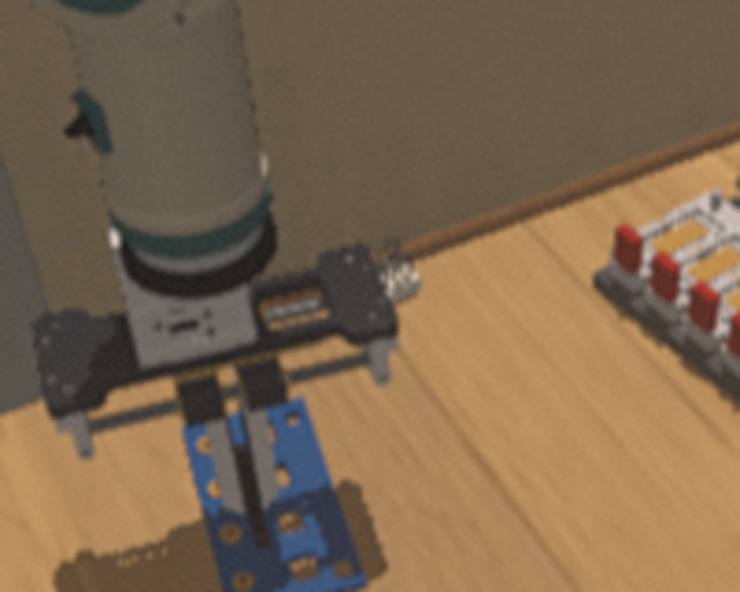

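Emit:
apply_moves(plan=[{"tx": 0, "ty": 0, "tz": 2, "twist": 0, "hand": 0}, {"tx": 0, "ty": 0, "tz": 3, "twist": 0, "hand": 0}, {"tx": 0, "ty": 0, "tz": 3, "twist": 0, "hand": 0}, {"tx": 0.1, "ty": -3.5, "tz": 0, "twist": 0.05, "hand": 0}, {"tx": 0.1, "ty": -3.5, "tz": 0, "twist": 0.055, "hand": 0}, {"tx": 0.1, "ty": -3.5, "tz": 0, "twist": 0.055, "hand": 0}, {"tx": 0.1, "ty": -3.5, "tz": 0, "twist": 0.055, "hand": 0}, {"tx": 0, "ty": -3.5, "tz": 0, "twist": 0.055, "hand": 0}])

```text
time_s: 41.6
position: [0.5102, 0.2468, 0.0933]
tool_rot: [-3.141, -0.0, -1.481]
wrist_force: [0.0, 0.5, -2.0]
grip_width: 0.0078
```

Emit:
apply_moves(plan=[{"tx": 0, "ty": -3.5, "tz": 0, "twist": 0.0565, "hand": 0}, {"tx": 0, "ty": -3.5, "tz": 0, "twist": 0, "hand": 0}, {"tx": 0, "ty": -3.5, "tz": 0, "twist": 0, "hand": 0}, {"tx": 0, "ty": -3.5, "tz": 0, "twist": 0, "hand": 0}, {"tx": 0, "ty": -2.8, "tz": 0, "twist": 0, "hand": 0}, {"tx": 0, "ty": 0, "tz": 0, "twist": 0, "hand": 0}, {"tx": 0, "ty": 0, "tz": 0, "twist": 0, "hand": 0}, {"tx": 0, "ty": 0, "tz": 0, "twist": 0, "hand": 0}])

```text
time_s: 42.6
position: [0.5103, 0.0819, 0.0927]
tool_rot: [-3.141, 0.001, -1.424]
wrist_force: [0.4, 0.2, -2.6]
grip_width: 0.0078
```

```bash
python3 - <<'E'
from h import *
st()
f=grab('top','n2.png')
f=grab('scene'); b=(230,70,400,230);np.savez('scene6.npz',**{k:np.array(v) for k,v in f.items()})
cv2.imwrite('pics/n1.png',cv2.resize(f['color'][b[1]:b[3],b[0]:b[2]],None,fx=3.7,fy=3.7,interpolation=cv2.INTER_CUBIC))
E
```

```text
world [510.3  81.9  92.7] jig [-10.2  -0.6] yaw -1.4238 dyaw 0.0019 Fjig -0.1 0.4 -2.6 g 0.0078 t 42.6
```

View pics/n1.png

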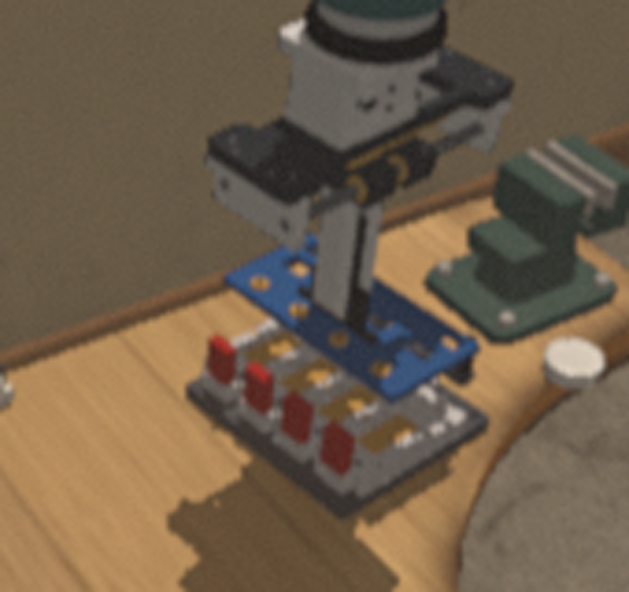

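View pics/n2.png

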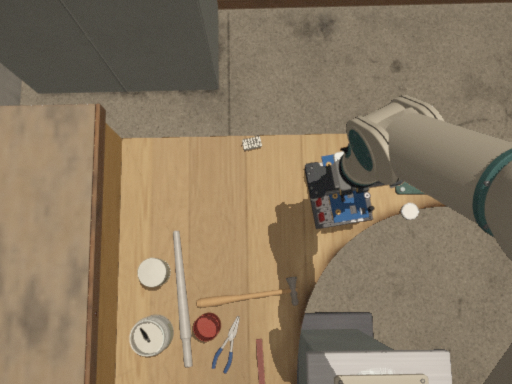

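```bash
python3 - <<'E'
from h import *
f=dict(np.load('scene6.npz'))
tp=np.array([*j2w(-.0102+.010,-.0006),J[2]+.002])
J2=np.array([*j2w(-.0017,0),J[2]])
dz=.0795
P=[([(x,y,z+dz) for x,y,z in q],v) for q,v in TPL]
b=(270,120,375,215)
base=slab(-.0675,.0675,-.075,.075,0,.012,255)
overlay(f,[(P,tp),(base,J2)],b,'ov6.png',7)
p,s=fit_template(f,tp,dz=dz); print(p,s,tp)
f=dict(np.load('scene5.npz'))
overlay(f,[(base,J2),(jigpolys(),J2)],b,'ov5.png',7)
E
```

```text
[ 0.5187071   0.06851356 -1.43252822] 0.5789304100988734 [ 0.51167739  0.07201115 -1.4237    ]
```

View pics/ov6.png

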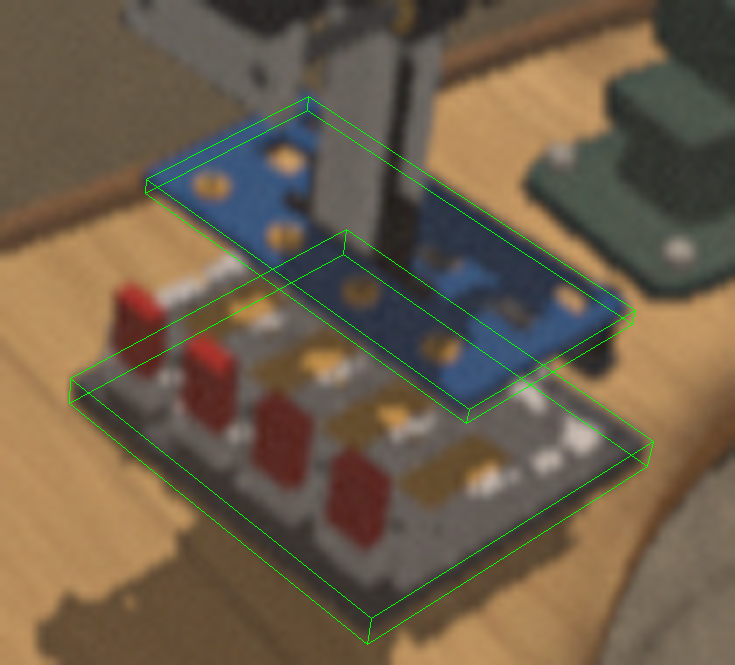

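View pics/ov5.png

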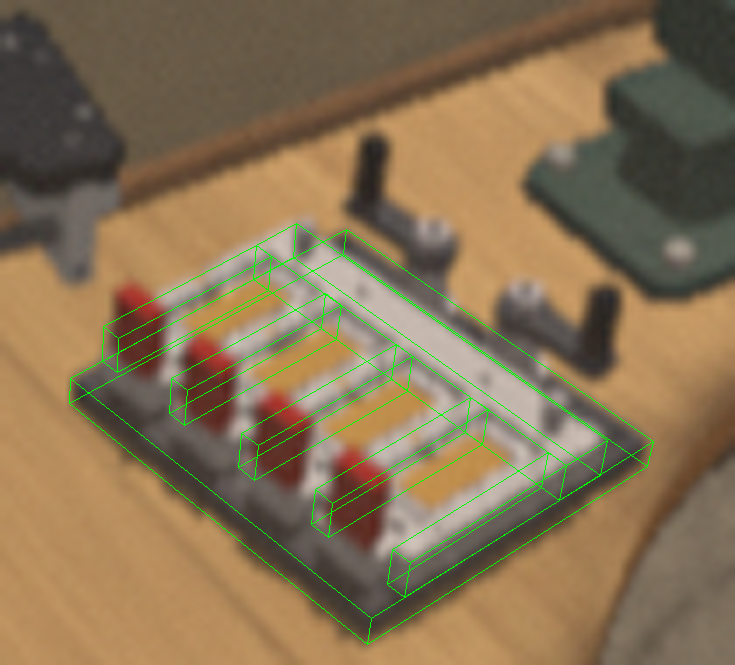

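Emit:
apply_moves(plan=[{"tx": 0.07, "ty": -0.09, "tz": -1, "twist": -0.001, "hand": 0}, {"tx": 0, "ty": 0, "tz": -1.3, "twist": 0, "hand": 0}, {"tx": 0, "ty": 0, "tz": -1, "twist": 0, "hand": 0}, {"tx": 0, "ty": 0, "tz": 0, "twist": 0, "hand": 0}, {"tx": 0, "ty": 0, "tz": 0, "twist": 0, "hand": 0}, {"tx": 0, "ty": 0, "tz": 0, "twist": 0, "hand": 0}, {"tx": 0, "ty": 0, "tz": 0, "twist": 0, "hand": 0}, {"tx": 0, "ty": 0, "tz": 0, "twist": 0, "hand": 0}])

```text
time_s: 43.7
position: [0.511, 0.0794, 0.0597]
tool_rot: [-3.141, -0.0, -1.427]
wrist_force: [0.3, -0.2, -2.6]
grip_width: 0.0081
```

```bash
python3 - <<'E'
from h import *
st()
f=grab('top'); np.savez('top7.npz',**{k:np.array(v) for k,v in f.items()});b=(295,140,385,235)
cv2.imwrite('pics/p2.png',cv2.resize(f['color'][b[1]:b[3],b[0]:b[2]],None,fx=6,fy=6,interpolation=cv2.INTER_CUBIC))
f=grab('scene'); b=(270,120,375,215);np.savez('scene7.npz',**{k:np.array(v) for k,v in f.items()})
cv2.imwrite('pics/p1.png',cv2.resize(f['color'][b[1]:b[3],b[0]:b[2]],None,fx=6,fy=6,interpolation=cv2.INTER_CUBIC))
E
```

```text
world [511.   79.4  59.7] jig [-7.6 -0.2] yaw -1.4271 dyaw -0.0014 Fjig 0.3 0.3 -2.6 g 0.0081 t 43.7
```

View pics/p1.png

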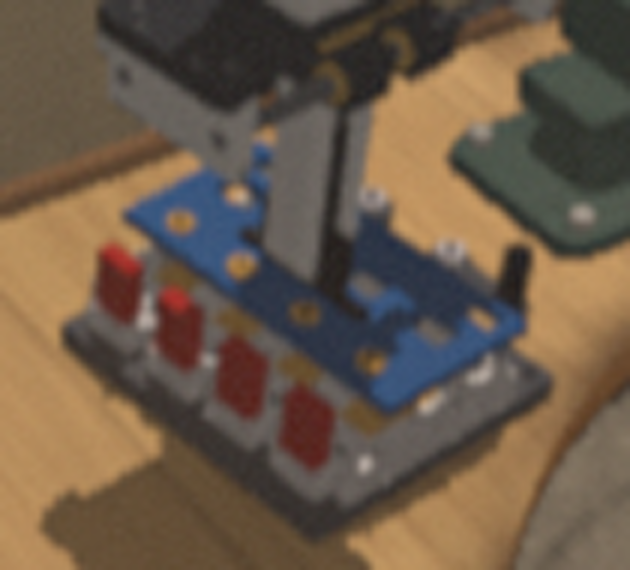

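View pics/p2.png

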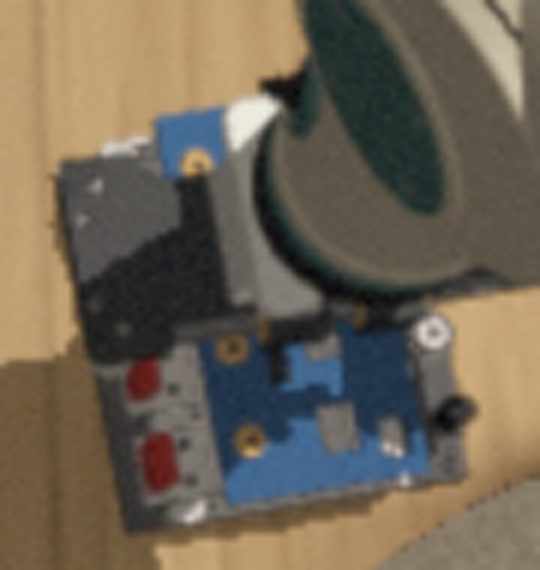

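```bash
python3 - <<'E'
from h import *
f=dict(np.load('top7.npz')); g=dict(np.load('top0.npz'))
J2=np.array([*j2w(-.0017,0),J[2]])
for nm,jj in(('J',J),('J2',J2)):
  for s in(1,-1):
    for z in (.028,.042): 
        w=tf(jj,[(.0305,s*.06,z)])
        print(nm,s,z,proj(f,w).round(1))
tp=tf(np.array([*j2w(-.0076+.010,-.0002),-1.4271]),[(.028,-.06,.0465),(.028,-.06,.0525)])
print('hole b by TCP',proj(f,tp).round(1))
b=(345,200,375,226)
A=[cv2.resize(h['color'][b[1]:b[3],b[0]:b[2]],None,fx=12,fy=12,interpolation=cv2.INTER_CUBIC) for h in(g,f)]
cv2.imwrite('pics/q.png',np.hstack(A))
E
```

```text
J 1 0.028 [[348.  163.3]]
J 1 0.042 [[349.2 161.8]]
J -1 0.028 [[358.3 213.7]]
J -1 0.042 [[359.6 212.9]]
J2 1 0.028 [[347.3 163.4]]
J2 1 0.042 [[348.5 161.9]]
J2 -1 0.028 [[357.6 213.8]]
J2 -1 0.042 [[358.9 213. ]]
hole b by TCP [[360.  212.8]
 [360.6 212.4]]
```

View pics/q.png

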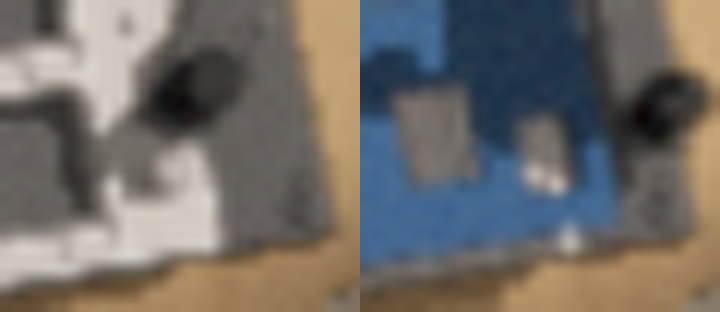

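```bash
python3 - <<'E'
from h import *
f=dict(np.load('top7.npz')); g=dict(np.load('top0.npz'))
def redm(f):
    c=f['color'].astype(float); return np.clip((c[...,2]-np.maximum(c[...,0],c[...,1])-20)/100,0,1)
R=redm(f)
J2=np.array([*j2w(-.0017,0),J[2]])
for lane in(1,2):
    y=-.05325+.0355*(lane-1)
    for x in(-.0545,-.0562):
        w=tf(J,[(x,y,.054)]); q=proj(f,w)[0]; 
        print(lane,x,q.round(2))
    q=q.round().astype(int); sub=R[q[1]-9:q[1]+10,q[0]-8:q[0]+9]; v,u=np.indices(sub.shape); m=sub
    print(' centroid',(u*m).sum()/m.sum()+q[0]-8,(v*m).sum()/m.sum()+q[1]-9,m.sum(), (redm(g)).sum()/1)
# same check initial: tab of slide fits in top0 vs centroid
G=redm(g)
for p in([.5634,.2802,-1.4163],[.5039,.3098,-1.5611]):
    w=tf(np.array(p),[(-.035,0,.042)]); q0=proj(g,w)[0];q=q0.round().astype(int); sub=G[q[1]-9:q[1]+10,q[0]-8:q[0]+9]; v,u=np.indices(sub.shape); m=sub
    print('init',q0.round(2),(u*m).sum()/m.sum()+q[0]-8,(v*m).sum()/m.sum()+q[1]-9,m.sum())
J3,s=fit_jig(g,[.512,.073,-1.42]); print(J3,s)
# base outline fit of dark base
box=boxof(g,J,.1); c=g['color'].astype(float); sat=c.max(2)-c.min(2); I=np.clip((60-sat)/40,0,1)
base=slab(-.0675,.0675,-.075,.075,0,.012,255)
print(fit(g,I,base+jigpolys(),J,box))
E
```

```text
1 -0.0545 [322.69 215.46]
1 -0.0562 [321.94 215.58]
 centroid 321.1768779968034 216.46883324453916 18.769999999999996 6465.96
2 -0.0545 [319.74 199.96]
2 -0.0562 [318.99 200.08]
 centroid 318.5795954265611 202.68513632365875 11.370000000000001 6465.96
init [234.39 171.87] 233.4746008708273 171.32967032967034 48.23
init [221.51 195.47] 221.12242819311467 194.38806274190262 49.09
[ 0.5122936   0.07211882 -1.4345742 ] 0.7759265852742161
(array([ 0.51002144,  0.07384564, -1.41968078]), np.float64(0.9519531617820619))
```

Emit:
apply_moves(plan=[{"tx": 0, "ty": 0.16, "tz": 0, "twist": 0.0066, "hand": 0}, {"tx": 0, "ty": 0, "tz": 0, "twist": 0, "hand": 0}, {"tx": 0, "ty": 0, "tz": 0, "twist": 0, "hand": 0}, {"tx": 0, "ty": 0, "tz": -0.3, "twist": 0, "hand": 0}, {"tx": 0, "ty": 0, "tz": -0.3, "twist": 0, "hand": 0}, {"tx": 0, "ty": 0, "tz": 0, "twist": 0, "hand": 0}, {"tx": 0, "ty": 0, "tz": 0, "twist": 0, "hand": 0}, {"tx": 0, "ty": 0, "tz": 0, "twist": 0, "hand": 0}])

```text
time_s: 44.8
position: [0.511, 0.081, 0.0535]
tool_rot: [-3.141, -0.0, -1.42]
wrist_force: [0.2, 0.3, -2.1]
grip_width: 0.0078
```

```bash
python3 - <<'E'
from h import *
st()
f=grab('top'); np.savez('top8.npz',**{k:np.array(v) for k,v in f.items()})
b=(340,195,375,226)
cv2.imwrite('pics/r2.png',cv2.resize(f['color'][b[1]:b[3],b[0]:b[2]],None,fx=14,fy=14,interpolation=cv2.INTER_CUBIC))
E
```

```text
world [511.   81.   53.5] jig [-9.2 -0. ] yaw -1.4205 dyaw 0.0052 Fjig -0.3 0.3 -2.1 g 0.0078 t 44.8
```

View pics/r2.png

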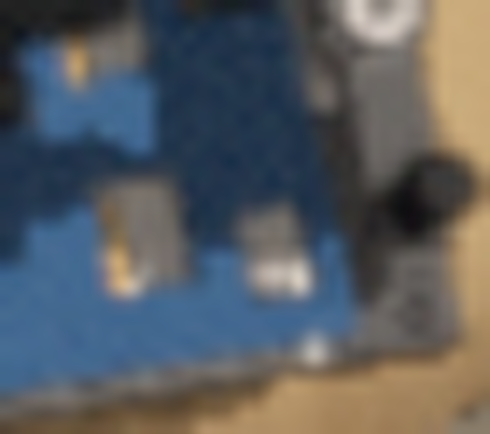

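Emit:
apply_moves(plan=[{"tx": 0, "ty": 0, "tz": -0.3, "twist": 0, "hand": 0}, {"tx": 0, "ty": 0, "tz": -0.3, "twist": 0, "hand": 0}, {"tx": 0, "ty": 0, "tz": 0, "twist": 0, "hand": 0}, {"tx": 0, "ty": 0, "tz": 0, "twist": 0, "hand": 0}, {"tx": 0, "ty": 0, "tz": 0, "twist": 0, "hand": 0}, {"tx": 0, "ty": 0, "tz": 0, "twist": 0, "hand": 0}, {"tx": 0, "ty": 0, "tz": 0, "twist": 0, "hand": 0}, {"tx": 0, "ty": 0, "tz": 0, "twist": 0, "hand": 0}])

```text
time_s: 45.85
position: [0.5105, 0.0809, 0.0474]
tool_rot: [3.141, -0.0, -1.42]
wrist_force: [-2.0, 0.0, -3.1]
grip_width: 0.008
```

```bash
python3 - <<'E'
from h import *
st()
E
```

```text
world [510.5  80.9  47.4] jig [-9.2 -0.4] yaw -1.4205 dyaw 0.0052 Fjig -0.3 -2.0 -3.1 g 0.008 t 45.85
```

Emit:
apply_moves(plan=[{"tx": -0.06, "ty": 0, "tz": 0, "twist": 0, "hand": 0}, {"tx": 0, "ty": 0, "tz": -0.3, "twist": 0, "hand": 0}, {"tx": 0, "ty": 0, "tz": -0.3, "twist": 0, "hand": 0}, {"tx": 0, "ty": 0, "tz": -0.1, "twist": 0, "hand": 0}, {"tx": 0, "ty": 0, "tz": 0, "twist": 0, "hand": 0}, {"tx": 0, "ty": 0, "tz": 0, "twist": 0, "hand": 0}, {"tx": 0, "ty": 0, "tz": 0, "twist": 0, "hand": 0}, {"tx": 0, "ty": 0, "tz": 0, "twist": 0, "hand": 0}])

```text
time_s: 46.85
position: [0.5105, 0.081, 0.0411]
tool_rot: [-3.141, -0.0, -1.42]
wrist_force: [-2.9, -0.8, 6.3]
grip_width: 0.0079
```

```bash
python3 - <<'E'
from h import *
st()
E
```

```text
world [510.5  81.   41.1] jig [-9.3 -0.5] yaw -1.4204 dyaw 0.0053 Fjig 0.4 -3.0 6.3 g 0.0079 t 46.85
```

Emit:
apply_moves(plan=[{"tx": 0, "ty": 0, "tz": 0, "twist": 0, "hand": 0.25}, {"tx": 0, "ty": 0, "tz": 0, "twist": 0, "hand": 0.25}, {"tx": 0, "ty": 0, "tz": 0, "twist": 0, "hand": 0.25}, {"tx": 0, "ty": 0, "tz": 3, "twist": 0, "hand": 0.25}, {"tx": 0, "ty": 0, "tz": 5, "twist": 0, "hand": 0.25}, {"tx": -1, "ty": 6, "tz": 2, "twist": 0, "hand": 0.25}, {"tx": -1, "ty": 6, "tz": 0, "twist": 0, "hand": 0.25}, {"tx": 0, "ty": 6, "tz": 0, "twist": 0, "hand": 0.25}])

```text
time_s: 47.85
position: [0.4902, 0.2612, 0.1406]
tool_rot: [-3.141, 0.0, -1.421]
wrist_force: [1.0, 0.1, 0.3]
grip_width: 0.0236
```

```bash
python3 - <<'E'
from h import *
f=grab('scene');f=grab('scene'); st(); b=(250,100,400,230)
cv2.imwrite('pics/s1.png',cv2.resize(f['color'][b[1]:b[3],b[0]:b[2]],None,fx=5,fy=4.5,interpolation=cv2.INTER_CUBIC))
E
```

```text
world [489.2 269.1 140.6] jig [-198.5    5.7] yaw -1.4096 dyaw 0.0161 Fjig -0.2 -0.5 -0.8 g 0.0232 t 47.95
```

View pics/s1.png

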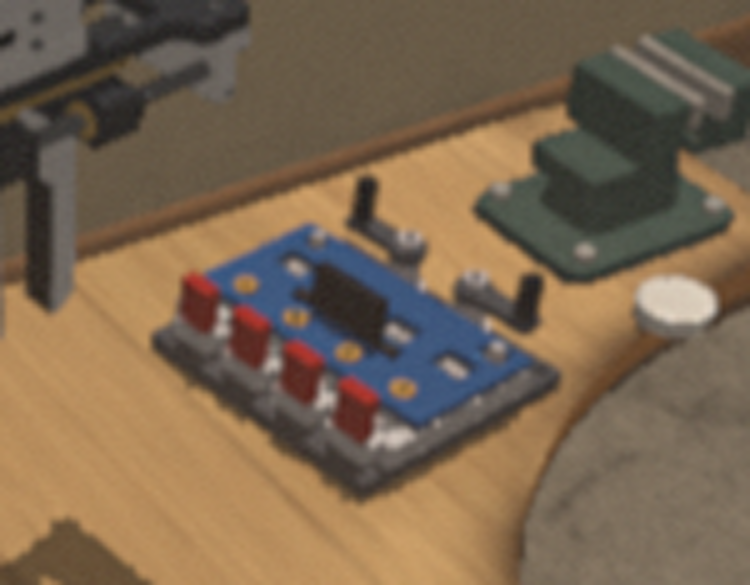

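Emit:
apply_moves(plan=[{"tx": 1.7, "ty": -4.85, "tz": 0, "twist": 0, "hand": 0.3}, {"tx": 1.7, "ty": -4.85, "tz": 0, "twist": 0, "hand": 0.3}, {"tx": 1.7, "ty": -4.85, "tz": 0, "twist": 0, "hand": 0.3}, {"tx": 1.7, "ty": -4.85, "tz": 0, "twist": 0, "hand": 0.3}, {"tx": 1.7, "ty": -4.85, "tz": 0, "twist": 0, "hand": 0.3}, {"tx": 0, "ty": 0, "tz": -2, "twist": 0, "hand": 0.3}, {"tx": 0, "ty": 0, "tz": 0, "twist": 0, "hand": 0.3}, {"tx": 0, "ty": 0, "tz": 0, "twist": 0, "hand": 0.3}])

```text
time_s: 48.95
position: [0.5755, 0.0179, 0.1204]
tool_rot: [-3.141, 0.0, -1.419]
wrist_force: [0.2, 0.9, -0.4]
grip_width: 0.0282
```

```bash
sed -i 's/^J=.*/J=np.array([0.5120,0.0736,-1.4205])/' h.py; python3 - <<'E'
from h import *
st()
A=np.array([.0545,.022]); T=np.linspace(0,1.57,9); W=np.array([j2w(A[0]-.032*np.sin(t),A[1]+.032*np.cos(t)) for t in T])
print(W[0],W[-1],(np.diff(W,axis=0)*100).round(2))
A=np.array([.0545,-.022]); W=np.array([j2w(A[0]-.032*np.sin(t),A[1]-.032*np.cos(t)) for t in T])
print(W[0],W[-1],(np.diff(W,axis=0)*100).round(2))
E
```

```text
world [575.5  17.9 120.4] jig [64.6 54.5] yaw -1.4191 dyaw 0.0014 Fjig -0.9 0.4 -0.4 g 0.0282 t 48.95
[0.57355159 0.02779987] [0.53714614 0.05465154] [[-0.15  0.61]
 [-0.27  0.57]
 [-0.37  0.5 ]
 [-0.47  0.42]
 [-0.54  0.32]
 [-0.59  0.21]
 [-0.62  0.09]
 [-0.63 -0.03]]
[0.4667691  0.01162891] [0.49359177 0.04805574] [[-0.03  0.63]
 [ 0.09  0.62]
 [ 0.21  0.59]
 [ 0.32  0.54]
 [ 0.42  0.47]
 [ 0.5   0.38]
 [ 0.57  0.27]
 [ 0.61  0.15]]
```

Emit:
apply_moves(plan=[{"tx": -0.15, "ty": 0.95, "tz": 0, "twist": 0, "hand": 0.3}, {"tx": 0, "ty": 0, "tz": 0, "twist": 0, "hand": 0.3}, {"tx": 0, "ty": 0, "tz": -3.4, "twist": 0, "hand": 0.3}, {"tx": 0, "ty": 0, "tz": -3, "twist": 0, "hand": 0.3}, {"tx": 0, "ty": 0, "tz": 0, "twist": 0, "hand": 0}, {"tx": 0, "ty": 0, "tz": 0, "twist": 0, "hand": 0}, {"tx": 0, "ty": 0, "tz": 0, "twist": 0, "hand": 0}, {"tx": 0, "ty": 0, "tz": 0, "twist": 0, "hand": 0}])

```text
time_s: 49.95
position: [0.5743, 0.0279, 0.0567]
tool_rot: [-3.14, 0.001, -1.42]
wrist_force: [-1.2, 3.2, -2.2]
grip_width: 0.0107
```

```bash
python3 - <<'E'
from h import *
st()
E
```

```text
world [574.3  27.9  56.7] jig [54.5 54.7] yaw -1.4195 dyaw 0.001 Fjig -3.3 -0.8 -2.2 g 0.0107 t 49.95
```

Jig x = 54.5 matches exactly. Swing in.

Emit:
apply_moves(plan=[{"tx": -0.15, "ty": 0.61, "tz": 0, "twist": 0, "hand": 0}, {"tx": -0.27, "ty": 0.57, "tz": 0, "twist": 0, "hand": 0}, {"tx": -0.37, "ty": 0.5, "tz": 0, "twist": 0, "hand": 0}, {"tx": -0.47, "ty": 0.42, "tz": 0, "twist": 0, "hand": 0}, {"tx": -0.54, "ty": 0.32, "tz": 0, "twist": 0, "hand": 0}, {"tx": -0.59, "ty": 0.21, "tz": 0, "twist": 0, "hand": 0}, {"tx": -0.62, "ty": 0.09, "tz": 0, "twist": 0, "hand": 0}, {"tx": -0.66, "ty": -0.03, "tz": 0, "twist": 0, "hand": 0}])

```text
time_s: 50.95
position: [0.5436, 0.0544, 0.0573]
tool_rot: [-3.129, 0.0, -1.42]
wrist_force: [8.6, 3.6, -6.8]
grip_width: 0.011
```

```bash
python3 - <<'E'
from h import *
st()
E
```

```text
world [543.6  54.4  57.3] jig [23.7 28.4] yaw -1.4202 dyaw 0.0003 Fjig -2.2 9.0 -6.8 g 0.011 t 50.95
```

Emit:
apply_moves(plan=[{"tx": 0, "ty": 0, "tz": 0, "twist": 0, "hand": 0}, {"tx": -0.3, "ty": 0, "tz": 0, "twist": 0, "hand": 0}, {"tx": -0.3, "ty": 0, "tz": 0, "twist": 0, "hand": 0}, {"tx": 0, "ty": 0, "tz": 0, "twist": 0, "hand": 0}, {"tx": 0, "ty": 0, "tz": 0, "twist": 0, "hand": 0}, {"tx": 0, "ty": 0, "tz": 0, "twist": 0, "hand": 0}, {"tx": 0, "ty": 0, "tz": 0, "twist": 0, "hand": 0}, {"tx": 0, "ty": 0, "tz": 0, "twist": 0, "hand": 0}])

```text
time_s: 51.95
position: [0.5366, 0.0546, 0.0573]
tool_rot: [-3.131, 0.001, -1.42]
wrist_force: [6.3, 1.9, -5.5]
grip_width: 0.0109
```

```bash
python3 - <<'E'
from h import *
st()
E
```

```text
world [536.6  54.6  57.3] jig [22.5 21.5] yaw -1.4196 dyaw 0.0009 Fjig -0.9 6.5 -5.5 g 0.0109 t 51.95
```

Emit:
apply_moves(plan=[{"tx": 0.1, "ty": 0, "tz": 0, "twist": 0, "hand": 0.19}, {"tx": 0, "ty": 0, "tz": 0, "twist": 0, "hand": 0.19}, {"tx": 0, "ty": 0, "tz": 0, "twist": 0, "hand": 0.19}, {"tx": 0, "ty": 0, "tz": 2, "twist": 0, "hand": 0.19}, {"tx": 0, "ty": 0, "tz": 4, "twist": 0, "hand": 0.19}, {"tx": -3.5, "ty": -2.2, "tz": 0, "twist": 0, "hand": 0.3}, {"tx": -3.5, "ty": -2.1, "tz": 0, "twist": 0, "hand": 0.3}, {"tx": 0, "ty": 0, "tz": 0, "twist": 0, "hand": 0.3}])

```text
time_s: 52.95
position: [0.4589, 0.0083, 0.116]
tool_rot: [3.138, -0.001, -1.423]
wrist_force: [0.2, -0.7, 0.6]
grip_width: 0.0285
```

```bash
python3 - <<'E'
from h import *
f=grab('scene');f=grab('scene'); st(); b=(250,100,400,230)
cv2.imwrite('pics/u1.png',cv2.resize(f['color'][b[1]:b[3],b[0]:b[2]],None,fx=5,fy=4.5,interpolation=cv2.INTER_CUBIC))
E
```

```text
world [463.   10.5 116.3] jig [ 55.1 -57.9] yaw -1.4209 dyaw -0.0004 Fjig 0.0 1.2 0.5 g 0.0284 t 53.05
```

View pics/u1.png

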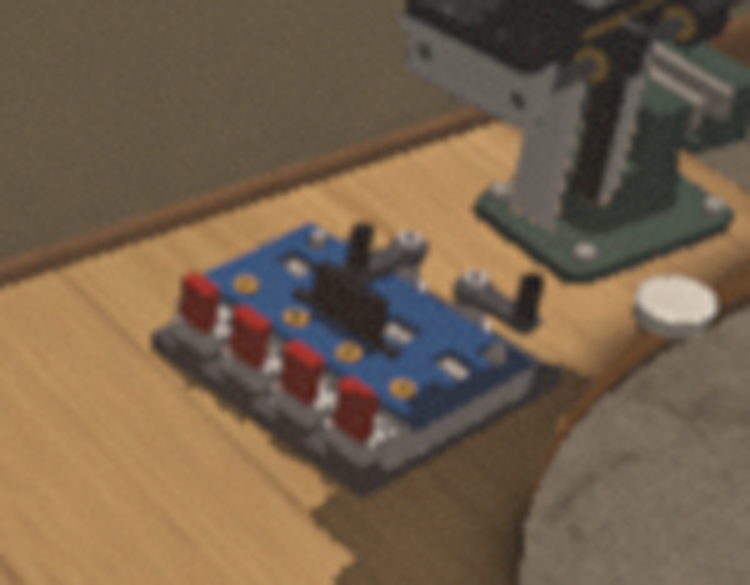

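Emit:
apply_moves(plan=[{"tx": 0.25, "ty": 0.05, "tz": 0, "twist": 0, "hand": 0.3}, {"tx": 0, "ty": 0, "tz": 0, "twist": 0, "hand": 0.3}, {"tx": 0, "ty": 0, "tz": -3, "twist": 0, "hand": 0.3}, {"tx": 0, "ty": 0, "tz": -2.9, "twist": 0, "hand": 0.3}, {"tx": 0, "ty": 0, "tz": 0, "twist": 0, "hand": 0}, {"tx": 0, "ty": 0, "tz": 0, "twist": 0, "hand": 0}, {"tx": 0, "ty": 0, "tz": 0, "twist": 0, "hand": 0}, {"tx": 0, "ty": 0, "tz": 0, "twist": 0, "hand": 0}])

```text
time_s: 54.05
position: [0.4652, 0.0118, 0.0574]
tool_rot: [-3.14, 0.001, -1.42]
wrist_force: [-0.1, 3.8, -5.6]
grip_width: 0.0107
```

```bash
python3 - <<'E'
from h import *
st()
E
```

```text
world [465.2  11.8  57.4] jig [ 54.1 -55.5] yaw -1.4198 dyaw 0.0007 Fjig -3.8 0.4 -5.6 g 0.0107 t 54.05
```

Emit:
apply_moves(plan=[{"tx": 0, "ty": 0.63, "tz": 0, "twist": 0, "hand": 0}, {"tx": 0.09, "ty": 0.62, "tz": 0, "twist": 0, "hand": 0}, {"tx": 0.21, "ty": 0.59, "tz": 0, "twist": 0, "hand": 0}, {"tx": 0.32, "ty": 0.54, "tz": 0, "twist": 0, "hand": 0}, {"tx": 0.42, "ty": 0.47, "tz": 0, "twist": 0, "hand": 0}, {"tx": 0.5, "ty": 0.38, "tz": 0, "twist": 0, "hand": 0}, {"tx": 0.57, "ty": 0.27, "tz": 0, "twist": 0, "hand": 0}, {"tx": 0.61, "ty": 0.13, "tz": 0, "twist": 0, "hand": 0}])

```text
time_s: 55.05
position: [0.4862, 0.0458, 0.057]
tool_rot: [3.131, -0.002, -1.422]
wrist_force: [-10.8, 0.9, 7.0]
grip_width: 0.011
```

Emit:
apply_moves(plan=[{"tx": 0.2, "ty": 0, "tz": 0, "twist": 0, "hand": 0}, {"tx": 0.3, "ty": 0, "tz": 0, "twist": 0, "hand": 0}, {"tx": 0, "ty": 0, "tz": 0, "twist": 0, "hand": 0}, {"tx": 0, "ty": 0, "tz": 0, "twist": 0, "hand": 0}, {"tx": 0, "ty": 0, "tz": 0, "twist": 0, "hand": 0}, {"tx": 0, "ty": 0, "tz": 0, "twist": 0, "hand": 0}, {"tx": 0, "ty": 0, "tz": 0, "twist": 0, "hand": 0}, {"tx": 0, "ty": 0, "tz": 0, "twist": 0, "hand": 0}])

```text
time_s: 56.05
position: [0.4918, 0.0477, 0.057]
tool_rot: [3.133, 0.0, -1.421]
wrist_force: [-7.8, 3.3, 4.0]
grip_width: 0.0108
```

```bash
python3 - <<'E'
from h import *
st()
E
```

```text
world [491.8  47.7  57. ] jig [ 22.5 -23.8] yaw -1.4206 dyaw -0.0001 Fjig -4.4 -7.2 4.0 g 0.0108 t 56.05
```

Emit:
apply_moves(plan=[{"tx": 0.3, "ty": 0, "tz": 0, "twist": 0, "hand": 0}, {"tx": 0, "ty": 0, "tz": 0, "twist": 0, "hand": 0}, {"tx": 0, "ty": 0, "tz": 0, "twist": 0, "hand": 0}, {"tx": -0.1, "ty": 0, "tz": 0, "twist": 0, "hand": 0.19}, {"tx": 0, "ty": 0, "tz": 0, "twist": 0, "hand": 0.19}, {"tx": 0, "ty": 0, "tz": 0, "twist": 0, "hand": 0.19}, {"tx": 0, "ty": 0, "tz": 2, "twist": 0, "hand": 0.19}, {"tx": 0, "ty": 0, "tz": 5, "twist": 0, "hand": 0.19}])

```text
time_s: 57.05
position: [0.4977, 0.0467, 0.1263]
tool_rot: [3.137, -0.0, -1.421]
wrist_force: [1.2, -0.4, -0.1]
grip_width: 0.0179
```

Emit:
apply_moves(plan=[{"tx": -1, "ty": -4, "tz": 4, "twist": 0, "hand": 0.19}, {"tx": -2, "ty": -4, "tz": 3, "twist": 0, "hand": 0.19}, {"tx": -2, "ty": -5.5, "tz": 0, "twist": 0, "hand": 0.19}, {"tx": -2, "ty": -5.5, "tz": 0, "twist": 0, "hand": 0.19}, {"tx": -2, "ty": -5.5, "tz": 0, "twist": 0, "hand": 0.19}, {"tx": -2, "ty": -5.5, "tz": 0, "twist": 0, "hand": 0.19}, {"tx": 0, "ty": 0, "tz": 0, "twist": 0, "hand": 0.19}, {"tx": 0, "ty": 0, "tz": 0, "twist": 0, "hand": 0.19}])

```text
time_s: 58.05
position: [0.3892, -0.2524, 0.1971]
tool_rot: [-3.141, 0.0, -1.421]
wrist_force: [1.3, -0.5, 0.2]
grip_width: 0.0179
```

```bash
python3 - <<'E'
from h import *
f=grab('scene');f=grab('scene'); st(); b=(250,100,400,230)
cv2.imwrite('pics/v1.png',cv2.resize(f['color'][b[1]:b[3],b[0]:b[2]],None,fx=5,fy=4.5,interpolation=cv2.INTER_CUBIC))
f=grab('top');np.savez('top9.npz',**{k:np.array(v) for k,v in f.items()}); b=(295,140,390,235)
cv2.imwrite('pics/v2.png',cv2.resize(f['color'][b[1]:b[3],b[0]:b[2]],None,fx=6,fy=6,interpolation=cv2.INTER_CUBIC))
for k in knobs(f): print(k)
print(fit_template(f,[*j2w(.0025,0),J[2]],dz=.028), j2w(.0025,0))
E
```

```text
world [ 389.8 -251.3  197.1] jig [ 302.9 -169.5] yaw -1.4178 dyaw 0.0027 Fjig 0.6 -0.5 0.2 g 0.0183 t 58.15
(24, array([0.0217, 0.0227]), array([0.5377, 0.0555, 0.0679]), 'ang', 1.55, 'rad', 0.0328)
(27, array([ 0.0215, -0.0251]), array([0.4904, 0.0486, 0.0679]), 'ang', 1.48, 'rad', 0.0331)
(array([ 0.51318821,  0.07102545, -1.42322627]), np.float64(0.9616690556076558)) [0.51237433 0.07112818]
```

View pics/v1.png

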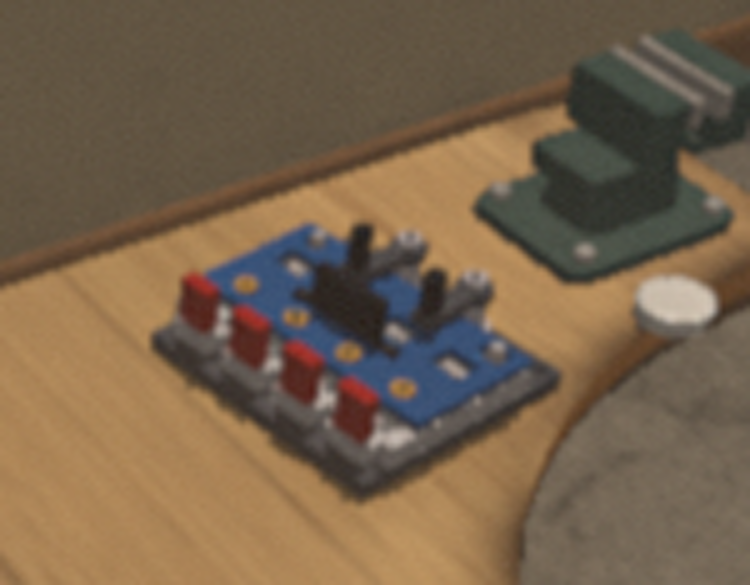

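View pics/v2.png

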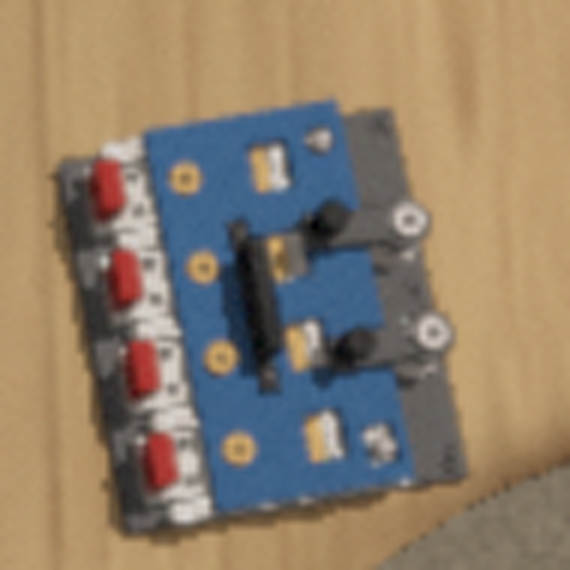

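```bash
python3 - <<'E'
from h import *
f=dict(np.load('top9.npz')); W=cloud(f)
c=f['color'].astype(int); R=(c[...,2]-np.maximum(c[...,0],c[...,1]))>70
q=w2j(W)
n,l,s,ce=cv2.connectedComponentsWithStats(R.astype('u1'))
for i in range(1,n):
    if abs(q[l==i].mean(0)[0]+.055)<.03: 
        m=(l==i)&(W[...,2]>.048); print((q[m].mean(0)*1000).round(1),W[m][:,2].mean().round(4),m.sum())
print('expect x -54.5 y ±17.75 ±53.25')
print(r.observe()['time_s'])
r.sign_off()
E
```

```text
[-55.2  52.2] 0.0526 31
[-55.6  17. ] 0.0526 29
[-55.6 -18. ] 0.0527 30
[-55.7 -53.6] 0.0529 30
expect x -54.5 y ±17.75 ±53.25
58.2
the job is handed in; nothing more can be done
```

The jig is set up and the job was handed in at about 58 s; the hand-in reports no verdict.

- **What I did:** I parked both clamps, then pushed all four slides into lanes 4, 3, 2 and 1 until they stopped against the bar. One slide had been knocked up against the hammer, out of full reach, so I dragged it clear before gripping it again. Then I lowered the template onto the pins and swung both clamps in.
- **Slides:** All four stopped at the same depth to within 0.1 mm under a push of 11–19 N. The last top picture puts the tabs 0.7–1.2 mm behind their home position and up to about 1 mm sideways. That is inside the limits and about what this camera can resolve.
- **Template:** It went down over the pins without jamming and met the seat at the expected height, and both pins show through the holes. The picture fit puts it about 1 mm from its target.
- **Clamps:** They read about 1.55 rad and 1.48 rad from the picture, both above the 1.35 rad needed. The second may be slightly short of fully in.
- **Disagreement:** My first picture fit of the jig was about 1.7 mm off along the lanes compared with where the slides stopped. I corrected for it using that contact, and the knob grip and template seating agreed with the correction. The scene camera read several millimetres off, so I used it only to look.
- **Bystanders:** I saw no contact with the salve tin or the bur stand, but I did not measure their positions at the end.

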